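# Free the seized tap cartridges and set them soaking

## Task

Lift the lid straight up out of the soaking bath by its knob and lay it flat, knob up, in the middle of the rubber mat; then free every seized cartridge in the brass valve block by rocking it well over to both sides along the jaws before pulling it out, and put it right down in the bath. When all are in, work the hand pump's lever through three full strokes, right down and right up each time, to charge the bath, and leave everything else on the bench where it is.

Things in the scene. Friction and masses are not known exactly. Their poses are not given: they have to be found in the camera images.
- block: Brass valve block, 200 (x) x 96 (y) x 72 mm high, fixed. Origin: centre of its underside. Three wells at its x = -65, 0, 65 mm for cart0, 1, 2 (34 mm along x, 52 along y at the top, floor 10 mm up). In each, two stiff jaws overhang the barrel's shoulder and stop a straight pull after 4.5 mm; rocking the cartridge about 14 degrees each way along y makes its neck push them back.
- cart0: Tap cartridge, ~120 g, 106 mm tall, may be absent. Origin: on its axis, 45 mm above the tip of its round foot; z towards its head. Foot: ball r 12 centred at z=-33 mm, about which it rocks. White barrel d 32, z -31 to -1; brass neck d 16, -1 to 25; steel head to grip 16 (x) x 20 (y), 23 to 61. Starts upright, origin 55 mm above the table, its x within 0.25 rad of the block's. 62 mm of lift clears the block.
- cart1: Tap cartridge, ~120 g, 106 mm tall, may be absent. Origin: on its axis, 45 mm above the tip of its round foot; z towards its head. Foot: ball r 12 centred at z=-33 mm, about which it rocks. White barrel d 32, z -31 to -1; brass neck d 16, -1 to 25; steel head to grip 16 (x) x 20 (y), 23 to 61. Starts upright, origin 55 mm above the table, its x within 0.25 rad of the block's. 62 mm of lift clears the block.
- cart2: Tap cartridge, ~120 g, 106 mm tall, may be absent. Origin: on its axis, 45 mm above the tip of its round foot; z towards its head. Foot: ball r 12 centred at z=-33 mm, about which it rocks. White barrel d 32, z -31 to -1; brass neck d 16, -1 to 25; steel head to grip 16 (x) x 20 (y), 23 to 61. Starts upright, origin 55 mm above the table, its x within 0.25 rad of the block's. 62 mm of lift clears the block.
- jaw0p (a joint): Stiff sliding jaw of well 0 on the block's +y side, under the top plate (58.5 to 66.5 mm above the table), 12 N to move, stays where pushed. 0: shut, its tip 9 mm from the well's axis; slides outward (+y) to 0.012 m. From 0.008 m it clears the barrel.
- jaw0n (a joint): Stiff sliding jaw of well 0 on the block's -y side, under the top plate (58.5 to 66.5 mm above the table), 12 N to move, stays where pushed. 0: shut, its tip 9 mm from the well's axis; slides outward (-y) to 0.012 m. From 0.008 m it clears the barrel.
- jaw1p (a joint): Stiff sliding jaw of well 1 on the block's +y side, under the top plate (58.5 to 66.5 mm above the table), 12 N to move, stays where pushed. 0: shut, its tip 9 mm from the well's axis; slides outward (+y) to 0.012 m. From 0.008 m it clears the barrel.
- jaw1n (a joint): Stiff sliding jaw of well 1 on the block's -y side, under the top plate (58.5 to 66.5 mm above the table), 12 N to move, stays where pushed. 0: shut, its tip 9 mm from the well's axis; slides outward (-y) to 0.012 m. From 0.008 m it clears the barrel.
- jaw2p (a joint): Stiff sliding jaw of well 2 on the block's +y side, under the top plate (58.5 to 66.5 mm above the table), 12 N to move, stays where pushed. 0: shut, its tip 9 mm from the well's axis; slides outward (+y) to 0.012 m. From 0.008 m it clears the barrel.
- jaw2n (a joint): Stiff sliding jaw of well 2 on the block's -y side, under the top plate (58.5 to 66.5 mm above the table), 12 N to move, stays where pushed. 0: shut, its tip 9 mm from the well's axis; slides outward (-y) to 0.012 m. From 0.008 m it clears the barrel.
- bath: Grey open soaking bath, fixed, 139 (x) x 175 (y) x 72 mm high. Origin: centre of its underside. Floor 5 mm thick; opening 111 x 147 mm; near the rim a ledge 64 mm up forms a pocket 127 x 163 mm and 8 mm deep for the lid.
- lid: Aluminium lid of the bath, 124 x 160 x 6 mm, 350 g, sunk in the bath's pocket with 1.5 mm play and its top 2 mm below the rim at the start. Origin: centre of its underside, z up. Its only grip is a black round knob on its centre: 22 mm diameter, from 12 to 38 mm above the lid's underside.
- mat: Black ribbed rubber mat, fixed, 150 (x) x 190 (y) x 3 mm. Origin: centre of its underside.
- pump: Hand pump with a grey barrel on a steel base 210 (x) x 90 (y) mm, fixed. Origin: centre of its underside. The lever runs from its pivot at pump x = +88 mm, 125 mm up, to the -x side.
- lever (a joint): Pump lever: 0 fully up (its sprung rest, 26 degrees above level), 0.75 rad fully down (17 degrees below level). The spring takes about 3 N at the grip to start and 8 N at the bottom, and brings it back up.
- lever_grip (a point): On the lever's axis in its black rubber grip (26 mm diameter, from 135 to 190 mm from the pivot), 175 mm from the pivot.
- tape: White roll of tape, 48 mm, 18 mm high; not part of the job. Origin: centre of its underside.
- grease: Jar, 48 mm, 50 mm tall; not part of the job. Origin: centre of its underside.
- spanner: Spanner, 180 mm long; not part of the job. Origin: centre of its underside.
- elbow: Brass pipe elbow, 45 mm tall; not part of the job. Origin: centre of its underside.
Mind the look-alikes: they are no part of the job. There is more than one size of the pump; the job needs the smaller.

How it is judged:
By the outcome, as a careful person would: the job done as asked, in the order asked, and still so for the second after the job is handed in, with the robot touching nothing.
Of cart0, cart1, cart2 only 2 to 3 are there at a start; the rules pass over those that are not, and their reading is None.
At some moment in a run one of lid may be knocked a few centimetres aside while the robot is not near it.
Once in a run the grip may slacken for a moment while it holds something.
It also fails if it takes over 210 s, if anything falls off the work surface, if the arm or the gripper's body presses on something with over 40 N, if the wrist force passes 120 N, or if a joint passes its speed limit or range.

## Robot

A 6-joint arm with a two-finger parallel gripper is mounted at the origin on the work surface. World frame = base frame: x ahead of the robot, y to its left, z up, the work surface at z = 0. Lengths are in m, angles in rad, forces in N, time in s.
With the tool pointing down it reaches from about 0.325 to 0.75 m from the base axis. Payload 7.6 kg.
Tool frame: the origin (TCP) lies at the centre of the arm's flange, where the gripper is bolted on; the fingertips stand 173 mm ahead of it and the grasp point (between the pads) lies 155 mm ahead of it; z points along the fingers, y is the direction in which the jaws open and shut (so a half turn about z gives the same grasp; the last joint's range is limited). The gripper opens to 85 mm and grips with 20 to 120 N. Pads are 22 mm wide; open, the fingers measure 114 mm over their backs; the gripper's body (76 mm by 85 mm) begins 54 mm behind the grasp point. The pads swing forward as they close: fully open they stand 13 mm farther back than shut.
Start: joints at [1.263, 0.052, 1.401, -0, 1.689, -0.07], TCP at [0.124, 0.51, 0.405] pointing down, gripper open.
Joint ranges: [-2.9, 2.9], [-0.91, 2.17], [0.12, 2.37], [-1.06, 4.2], [0.26, 2.73], [-2.93, 2.93]. Speed limits (rad/s): [2.57, 2.57, 3.01, 3.14, 3.14, 3.14].

## Interface

Orientations are given as a 3x3 rotation matrix whose columns are the frame's x, y, z axes.
In Python, from plant import get_obs, imaging, robot gives the robot as it stands. The module is installed in compiled form; this text tells all that it offers.
- The arm moves only by the tool drive_tool, never from a script. Its argument "rows" is a list of rows, each a list of 3 entries, a list of its own where there are three numbers: the shift along the world's x, y, z in mm, then the turn, a rotation vector about the world's x, y, z in degrees, then the closure, from 0 (fully open) to 1 (shut). A call has 1 to 12 rows; each row shifts and turns the commanded pose from where the row before left it; what a row does not reach is not made up. A row lasts 1/8 s, in which the tool goes at most 62.5 mm and 10.7 degrees, less where a joint would pass 70% of its speed; a pose out of reach is approached as far as the arm can. A call with a gripper value outside its range is refused whole. The fingers move at their own pace and stop on an object; "force" is the grip in N (left out, the last holds). Time passes only in rows, so rows that do not move let the fingers close. It gives the time, the measured TCP pose, the force and the opening at its end, in the units of the state.
- get_obs(): the state, without advancing time (a new reading comes with each control period).
- imaging.read_camera(name): name is "scene" or "top"; returns the picture (480x640x3 uint8, red, green, blue); there is no depth.
- imaging.camera_params(name): a dict with "vertical_fov" (degrees; the focal length in pixels is half the picture's height over the tangent of half this angle, whatever the lens; pixels are square), "cx", "cy" (the principal point, pixels), "rvec" (rotation vector, rad) and "tvec" (3), from world to camera coordinates, as OpenCV has them. Camera axes: x right, y down, z forward; pixel columns grow to the right and rows downward; lengths in m; the calibration is good to about 2 mm. A picture is of the moment at which its call begins. camera_params takes no time and is no camera call.
- robot.close_job(): hands the job in, once; it reports no verdict.
The state is a dict: "t": time; "qpos": joint angles; "dq": joint speeds; "joint_torque": joint torques, N m; "eef_pos": TCP position; "eef_rot": TCP orientation; "force": force on the tool from outside, world axes, zero at the start; "wrist_torque": the same for the moment, N m; "width": finger opening in m.
Only numpy, scipy, OpenCV 4.12 (cv2) and the standard library are available. Lean on these libraries where they do the work, as an engineer would, in place of code of your own. Each camera call takes 0.05 s, during which the arm holds its last target.

## Working session

There is one attempt and no reset: what is moved stays moved. The work goes in short steps, Python scripts to look and compute and a tool call to move; the robot and the scene stay as the last step left them, time stands still between calls to the robot, and variables do not carry over. Pictures are saved under pics/ and viewed, and the job is handed in when it is done.

Besides the shell and the picture viewer there is one more tool, called after "Emit:" by a JSON object that holds its "op" and its "data". drive_tool: Moves the arm, as the interface text tells. Its arguments: {"type":"object","properties":{"rows":{"type":"array"},"force":{"type":"number"}},"required":["rows"]}

```bash
mkdir -p pics; cat > h.py <<'E'
import numpy as np, cv2
from plant import get_obs, imaging, robot
def cam(n):
    p=imaging.camera_params(n); f=240/np.tan(np.radians(p['vertical_fov']/2))
    K=np.array([[f,0,p['cx']],[0,f,p['cy']],[0,0,1.]]); R=cv2.Rodrigues(np.array(p['rvec'],float))[0]
    return K,R,np.array(p['tvec'],float).ravel(),p
def w(n,u,v,z):
    K,R,t,p=cam(n); d=R.T@np.linalg.solve(K,[u,v,1.]); c=-R.T@t
    return c+d*(z-c[2])/d[2]
def px(n,P):
    K,R,t,p=cam(n); q=(K@(R@np.atleast_2d(np.array(P,float)).T+t[:,None])).T
    return q[:,:2]/q[:,2:]
def save(n,f,crop=None,s=1):
    im=imaging.read_camera(n)[:,:,::-1]
    np.save('last_%s.npy'%n,im)
    if crop: im=im[crop[1]:crop[3],crop[0]:crop[2]]
    im=cv2.resize(np.ascontiguousarray(im),None,fx=s,fy=s,interpolation=cv2.INTER_CUBIC)
    cv2.imwrite('pics/'+f,im)
def crop(n,f,c,s):
    im=np.load('last_%s.npy'%n)[c[1]:c[3],c[0]:c[2]]
    cv2.imwrite('pics/'+f,cv2.resize(np.ascontiguousarray(im),None,fx=s,fy=s,interpolation=cv2.INTER_CUBIC))
E
python3 - <<'E'
from h import *
save('scene','s0.png');save('top','t0.png')
for n in('scene','top'):
    K,R,t,p=cam(n);print(n,p,-R.T@t)
o=get_obs();print(o)
E
```

```text
scene {'vertical_fov': 57.34303529465992, 'cx': 313.8434856862502, 'cy': 240.1439143461808, 'rvec': array([ 1.78586892,  1.90689842, -0.6779689 ]), 'tvec': array([ 0.03782029, -0.26705544,  1.19963652])} [0.95402267 0.040098   0.77466746]
top {'vertical_fov': 57.02797239062591, 'cx': 317.8498814459508, 'cy': 235.19149355329347, 'rvec': array([ 2.12530282, -2.11858464,  0.19817126]), 'tvec': array([0.00123869, 0.46068013, 1.10680787])} [2.45635973e-01 2.68666078e-04 1.17341990e+00]
{'t': 0.1, 'qpos': array([ 1.26268603e+00,  5.27602215e-02,  1.40162802e+00,  5.90900791e-06,
        1.68863852e+00, -7.02903500e-02]), 'dq': array([-0.00084373, -0.00147848, -0.00079228, -0.00057255,  0.00022805,
        0.00121583]), 'joint_torque': array([ 1.16276697e-03, -3.82582533e+01, -3.60983956e+01, -9.85756765e-05,
        4.86278819e-03,  3.05125457e-05]), 'eef_pos': array([0.12364397, 0.51019846, 0.40396115]), 'eef_rot': array([[-9.71854011e-01,  2.35583504e-01, -4.40497618e-04],
       [ 2.35583892e-01,  9.71853059e-01, -1.36479565e-03],
       [ 1.06575616e-04, -1.43015627e-03, -9.99998972e-01]]), 'force': array([-0.48796053,  0.17989589, -0.28444101]), 'wrist_torque': array([ 0.02166618,  0.00985378, -0.02923354]), 'width': 0.08564519914919985}
```

View pics/s0.png

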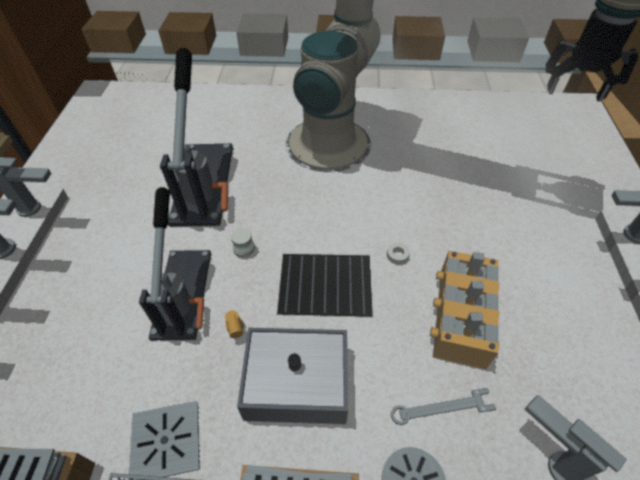

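View pics/t0.png

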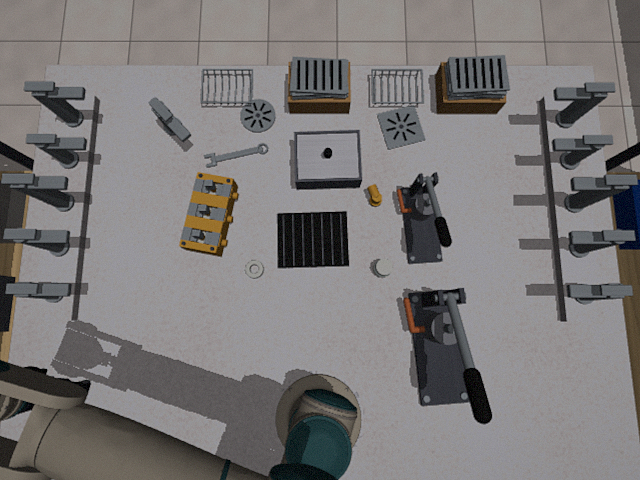

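```bash
python3 - <<'E'
from h import *
crop('top','tc1.png',(170,120,370,270),4)
crop('top','tc2.png',(350,160,500,280),5)
crop('scene','sc1.png',(400,230,520,370),5)
crop('scene','sc2.png',(130,180,270,345),4)
E
```

```text
(no output)
```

View pics/tc1.png

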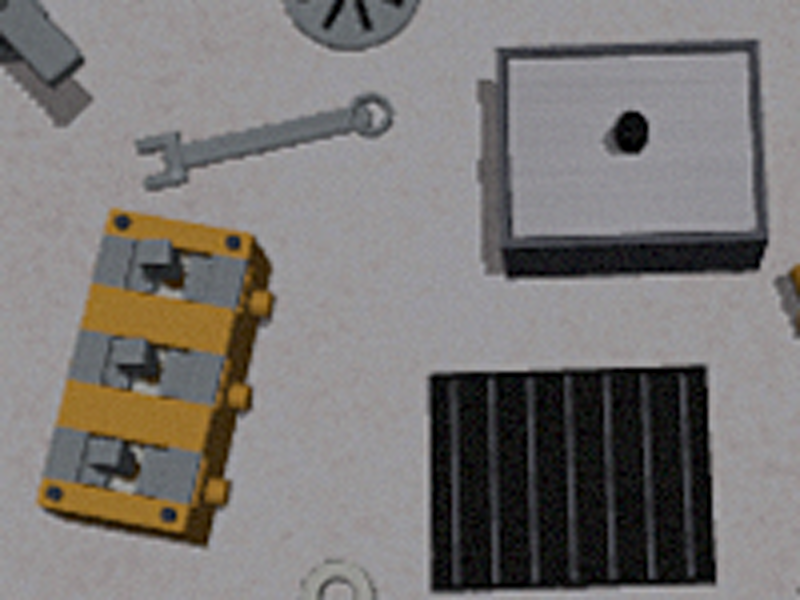

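View pics/tc2.png

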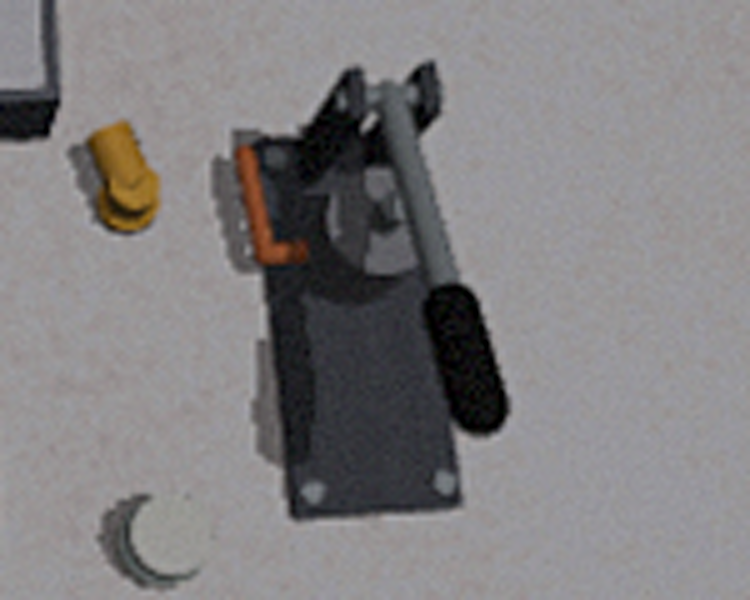

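View pics/sc1.png

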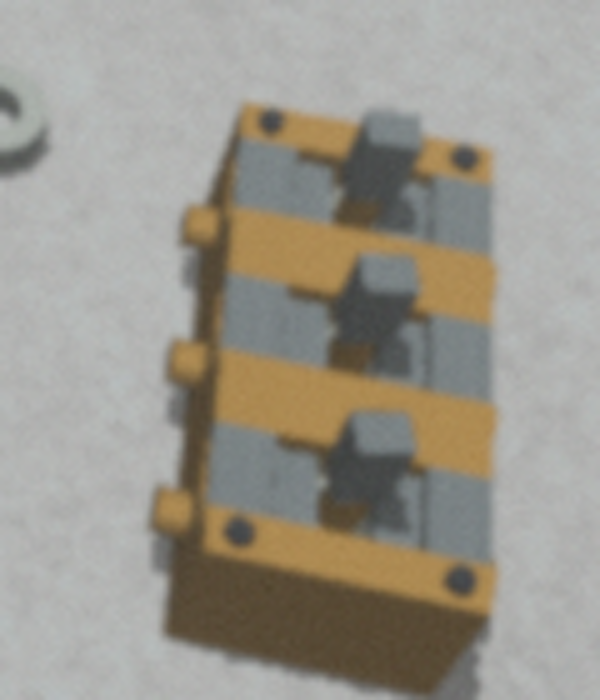

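View pics/sc2.png

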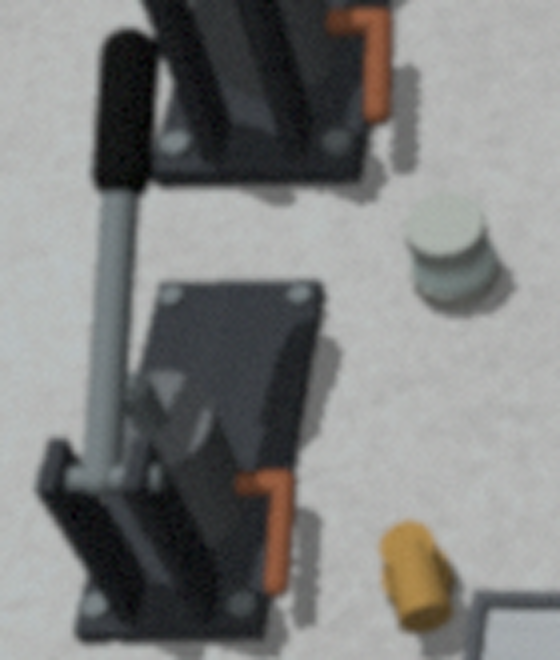

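```bash
python3 - <<'E'
from h import *
crop('top','tc3.png',(175,165,245,260),8)
crop('scene','sc3.png',(435,245,505,360),7)
T=lambda u,v:(170+u/4,120+v/4); S=lambda u,v:(400+u/5,230+v/5); 
def rep(name,c,L,z,pts,f):
    W=np.array([w(c,*f(*p),z)[:2] for p in pts]); print(name,c,'ctr',W.mean(0).round(4))
    e=np.roll(W,-1,0)-W; print('  len',np.linalg.norm(e,axis=1).round(4),'ang',np.degrees(np.arctan2(e[:,1],e[:,0])).round(1))
rep('block','top',0,.072,[(112,210),(252,234),(190,530),(38,508)],T)
rep('block','scene',0,.072,[(245,102),(493,150),(493,613),(205,553)],S)
rep('bath','top',0,.072,[(497,48),(757,40),(768,236),(506,246)],T)
rep('mat','top',0,.003,[(430,374),(706,366),(716,582),(432,590)],T)
print('knob',w('top',*T(632,130),.1))
P=lambda u,v:(350+u/5,160+v/5)
rep('pump','top',0,.01,[(245,138),(412,133),(460,505),(292,517)],P)
E
```

```text
block top ctr [0.5149 0.2868]
  len [0.0934 0.1972 0.0976 0.2003] ang [-99.9 170.8  81.9 -10.4]
block scene ctr [0.5161 0.2908]
  len [0.0954 0.1984 0.0956 0.2006] ang [ 79.1 -10.6 -99.6 169.4]
bath top ctr [ 0.6689 -0.0233]
  len [0.1728 0.136  0.1704 0.1372] ang [ -88.  -177.8   92.4    3.2]
mat top ctr [0.4574 0.0165]
  len [0.188  0.1479 0.189  0.1477] ang [ -88.1 -177.9   91.8    1.7]
knob [ 0.66587531 -0.02274193  0.1       ]
pump top ctr [ 0.4984 -0.2732]
  len [0.0915 0.2056 0.0895 0.2093] ang [ -88.1 -175.5   94.3    5. ]
```

View pics/tc3.png

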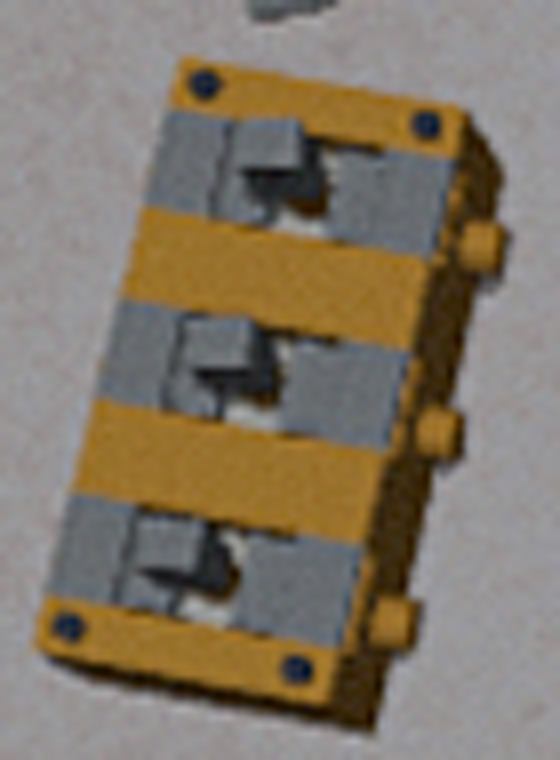

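View pics/sc3.png

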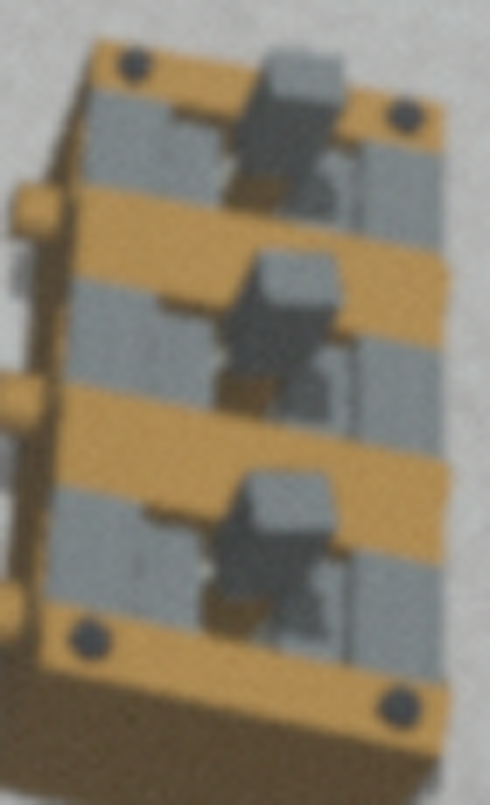

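```bash
python3 - <<'E'
from h import *
T=lambda u,v:(175+u/8,165+v/8); S=lambda u,v:(435+u/7,245+v/7)
for n,a,b in (('far',(272,145),(290,503)),('mid',(222,343),(297,278)),('near',(172,545),(305,76))):
    print(n,w('top',*T(*a),.116)[:2].round(4),w('scene',*S(*b),.116)[:2].round(4))
th=np.radians(-10.4);c=np.array([.5155,.2888])
for s in(-65,0,65): print(s, (c+s/1000*np.array([np.cos(th),np.sin(th)])).round(4))
def ed(f,c,p,q):
    d=w(c,*f(*q),.116)-w(c,*f(*p),.116); print(c,np.linalg.norm(d).round(4),np.degrees(np.arctan2(d[1],d[0])).round(1))
ed(S,'scene',(268,95),(338,102));ed(S,'scene',(258,298),(338,306));ed(S,'scene',(250,524),(335,535))
ed(T,'top',(298,168),(240,162)); ed(T,'top',(248,368),(190,360)); ed(T,'top',(200,572),(138,563))
# grip geometry
c=np.array([.4984,-.2732]); 
for yaw in (2,4,5):
    y=np.radians(yaw);ux=np.array([np.cos(y),np.sin(y)]);
    print('pivot',px('top',[[*(c+.088*ux),.125]]))
P=lambda u,v:(350+u/5,160+v/5)
print('pivot obs', P(395,90), w('top',*P(395,90),.125), 'grip mid', w('top',*P(467,358),.125+.1625*np.sin(np.radians(26))))
Q=lambda u,v:(130+u/4,180+v/4)
print('scene pivot',w('scene',*Q(100,480),.125),'grip',w('scene',*Q(122,110),.125+.1625*np.sin(np.radians(26))))
E
```

```text
far [0.5782 0.2744] [0.581  0.2773]
mid [0.5146 0.2867] [0.5167 0.2891]
near [0.4511 0.2986] [0.4527 0.3012]
-65 [0.4516 0.3005]
0 [0.5155 0.2888]
65 [0.5794 0.2771]
scene 0.0179 86.2
scene 0.0195 86.6
scene 0.0196 85.1
top 0.0183 84.1
top 0.0182 82.1
top 0.0192 81.8
pivot [[428.23191953 179.46082286]]
pivot [[426.99434786 179.519769  ]]
pivot [[426.37727292 179.56479534]]
pivot obs (429.0, 178.0) [ 0.59012451 -0.27219342  0.125     ] grip mid [ 0.44069362 -0.28061631  0.19623531]
scene pivot [ 0.58771265 -0.26783074  0.125     ] grip [ 0.43877882 -0.28086409  0.19623531]
```

Emit:
{"op": "drive_tool", "data": {"rows": [[[44,-43.5,0],[0,0,-6.15],0],[[44,-43.5,0],[0,0,-6.15],0],[[44,-43.5,0],[0,0,-6.15],0],[[44,-43.5,0],[0,0,-6.15],0],[[44,-43.5,0],[0,0,-6.15],0],[[44,-43.5,0],[0,0,-6.15],0],[[44,-43.5,0],[0,0,-6.15],0],[[44,-43.5,0],[0,0,-6.15],0],[[44,-43.5,0],[0,0,-6.15],0],[[44,-43.5,0],[0,0,-6.15],0],[[44,-43.5,0],[0,0,-6.15],0],[[0,0,0],[0,0,-6.15],0]], "force": 60}}

```text
t: 1.6
eef_pos: [0.6098, 0.0283, 0.4016]
eef_rot: [[-0.037, 0.999, -0.004], [0.999, 0.037, -0.001], [-0.0, -0.004, -1.0]]
force: [-0.7, 1.0, -0.1]
width: 0.0857
```

```bash
python3 - <<'E'
from h import *
save('scene','s1.png',(200,300,400,440),4)
print(get_obs()['eef_pos'])
for P in ([.668,-.0225,.102],[.668,-.0225,.0765]): print((px('scene',P)-[200,300])*4)
E
```

```text
[0.60884006 0.02982405 0.402466  ]
[[373.50516923 234.84163711]]
[[376.60782792 260.03631838]]
```

View pics/s1.png

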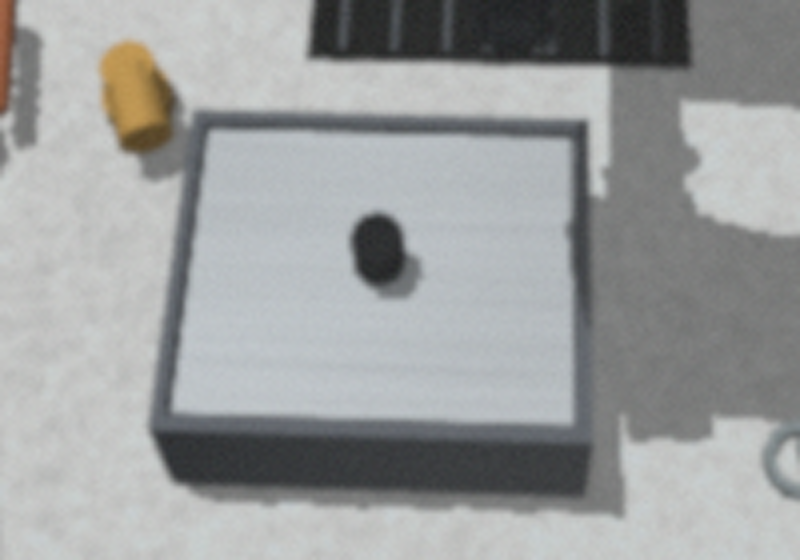

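Emit:
{"op": "drive_tool", "data": {"rows": [[[30,-27,-30],[0,0,0],0],[[30,-27,-30],[0,0,0],0],[[0,0,-30],[0,0,0],0],[[0,0,-30],[0,0,0],0],[[0,0,-22],[0,0,0],0],[[0,0,-11],[0,0,0],0],[[0,0,0],[0,0,0],0],[[0,0,0],[0,0,0],0.5],[[0,0,0],[0,0,0],1],[[0,0,0],[0,0,0],1],[[0,0,0],[0,0,0],1],[[0,0,0],[0,0,0],1]], "force": 80}}

```text
t: 3.15
eef_pos: [0.6677, -0.0223, 0.2525]
eef_rot: [[-0.045, 0.999, 0.001], [0.999, 0.045, -0.0], [-0.0, 0.001, -1.0]]
force: [-1.5, -0.5, 5.4]
width: 0.0198
```

Emit:
{"op": "drive_tool", "data": {"rows": [[[0,0,3],[0,0,0],1],[[0,0,6],[0,0,0],1],[[0,0,10],[0,0,0],1],[[0,0,12],[0,0,0],1],[[0,0,0],[0,0,0],1]]}}

```text
t: 3.78
eef_pos: [0.668, -0.0223, 0.2849]
eef_rot: [[-0.045, 0.999, 0.004], [0.999, 0.045, -0.0], [-0.0, 0.003, -1.0]]
force: [0.3, -0.2, -3.1]
width: 0.0195
```

```bash
python3 - <<'E'
from h import *
save('scene','s2.png',(200,250,400,440),4)
print(get_obs())
E
```

```text
{'t': 3.825, 'qpos': array([-8.85880481e-02,  5.17168076e-01,  1.08636952e+00,  1.96217967e-05,
        1.53615367e+00, -1.33568703e-01]), 'dq': array([-0.00106487,  0.01650987,  0.0198015 , -0.0006212 , -0.00125416,
       -0.00092919]), 'joint_torque': array([ 3.54329743e-03, -5.82681441e+01, -3.74589407e+01, -4.77760132e-04,
        2.29568733e-02, -2.18025491e-05]), 'eef_pos': array([ 0.66778076, -0.02226526,  0.28376269]), 'eef_rot': array([[-4.49646066e-02,  9.98986782e-01,  1.89566922e-03],
       [ 9.98988553e-01,  4.49649685e-02, -1.48687101e-04],
       [-2.33775155e-04,  1.88706619e-03, -9.99998192e-01]]), 'force': array([-0.23999282,  0.26083707, -4.38616724]), 'wrist_torque': array([ 0.05910696, -0.02825148, -0.05393082]), 'width': 0.01934559624772529}
```

View pics/s2.png

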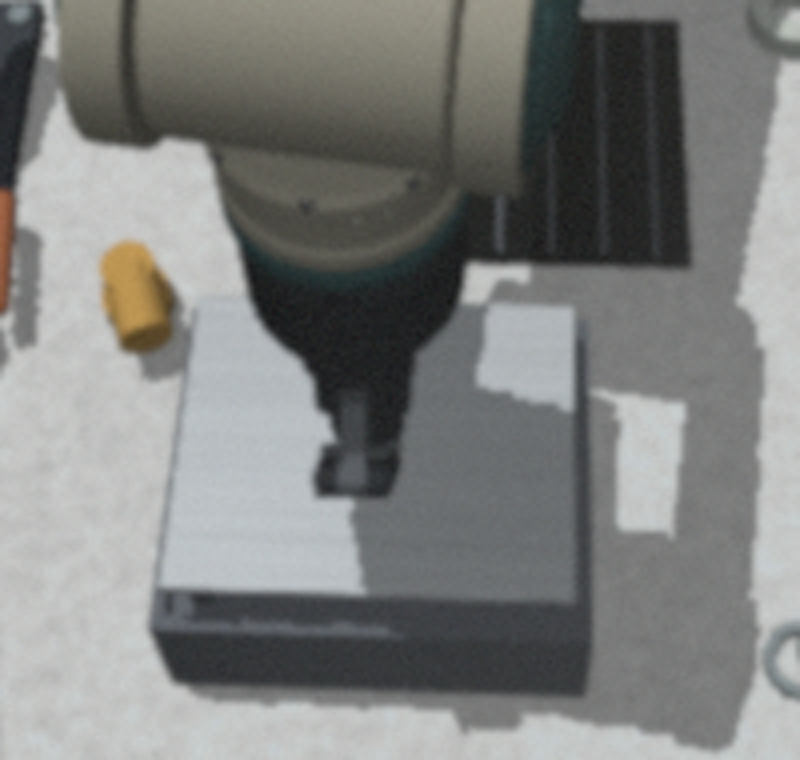

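Emit:
{"op": "drive_tool", "data": {"rows": [[[-20,4,6],[0,0,0],1],[[-38,7,0],[0,0,0],1],[[-38,7,0],[0,0,0],1],[[-38,7,0],[0,0,0],1],[[-38,7,0],[0,0,0],1],[[-26,5,0],[0,0,0],1],[[-12,2,-15],[0,0,0],1],[[0,0,-30],[0,0,0],1],[[0,0,-30],[0,0,0],1],[[0,0,-12],[0,0,0],1],[[0,0,0],[0,0,0],1]]}}

```text
t: 5.2
eef_pos: [0.4575, 0.0167, 0.2014]
eef_rot: [[-0.045, 0.999, -0.001], [0.999, 0.045, 0.0], [0.0, -0.001, -1.0]]
force: [-0.3, -0.3, -3.1]
width: 0.0197
```

```bash
python3 - <<'E'
from h import *
save('scene','s3.png',(200,180,440,340),3)
o=get_obs();print(o['eef_pos'],o['force'],o['width'])
E
```

```text
[0.45793574 0.01671103 0.20234945] [-0.2391183   0.48138758 -3.1699788 ] 0.019414931313244947
```

View pics/s3.png

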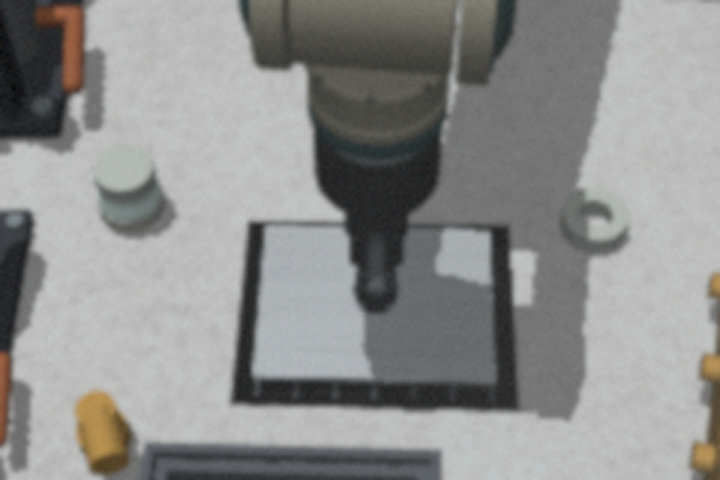

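Emit:
{"op": "drive_tool", "data": {"rows": [[[0,0,-6],[0,0,0],1],[[0,0,-3],[0,0,0],1],[[0,0,-2],[0,0,0],1],[[0,0,0],[0,0,0],1],[[0,0,0],[0,0,0],1]]}}

```text
t: 5.88
eef_pos: [0.4578, 0.0167, 0.1915]
eef_rot: [[-0.045, 0.999, 0.0], [0.999, 0.045, -0.0], [-0.0, 0.0, -1.0]]
force: [-4.7, 0.5, 6.9]
width: 0.0194
```

Emit:
{"op": "drive_tool", "data": {"rows": [[[0,0,0],[0,0,0],0.4],[[0,0,0],[0,0,0],0],[[0,0,0],[0,0,0],0],[[0,0,30],[0,0,0],0],[[0,0,40],[0,0,0],0],[[0,0,40],[0,0,0],0],[[0,40,20],[0,0,0],0],[[0,45,0],[0,0,0],0],[[0,45,0],[0,0,0],0],[[0,45,0],[0,0,0],0]]}}

```text
t: 7.12
eef_pos: [0.4575, 0.1932, 0.3208]
eef_rot: [[-0.045, 0.999, 0.001], [0.999, 0.045, 0.0], [0.0, 0.001, -1.0]]
force: [-0.1, 0.2, 0.0]
width: 0.0854
```

```bash
python3 - <<'E'
from h import *
save('scene','s4.png')
o=get_obs();print(o['t'],o['eef_pos'],o['qpos'],o['width'])
E
```

```text
7.175 [0.45698728 0.19691418 0.3207768 ] [0.33206972 0.01694838 1.60508507 0.00261038 1.51824279 0.28404657] 0.0854130174406683
```

View pics/s4.png

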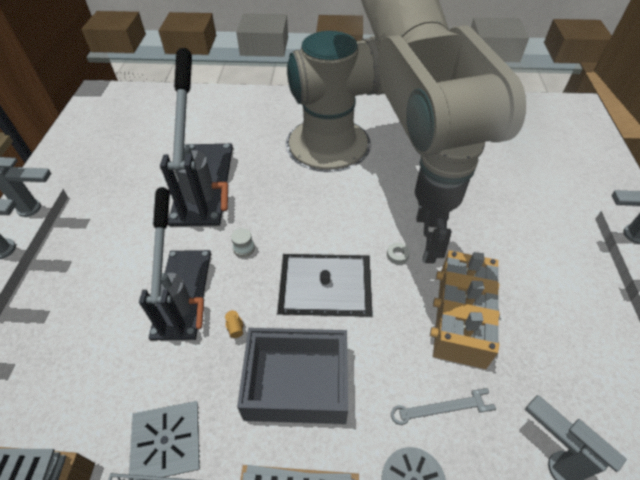

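Emit:
{"op": "drive_tool", "data": {"rows": [[[-3,45,0],[0,0,-4],0.5],[[-3,45,0],[0,0,-4],0.5],[[0,18,0],[0,0,0],0.5],[[0,0,0],[0,0,0],0.5],[[0,0,0],[0,0,0],0.5]]}}

```text
t: 7.8
eef_pos: [0.4519, 0.2987, 0.3207]
eef_rot: [[0.095, 0.995, 0.0], [0.995, -0.095, -0.001], [-0.001, 0.0, -1.0]]
force: [0.4, 0.1, -0.7]
width: 0.0427
```

```bash
python3 - <<'E'
from h import *
save('scene','s5.png',(380,190,540,350),5)
save('top','t5.png',(150,140,290,280),5)
o=get_obs();print(o['t'],o['eef_pos'],o['eef_rot'],o['qpos'],o['width'])
E
```

```text
7.9 [0.45197972 0.29859576 0.32079852] [[ 9.57746010e-02  9.95403023e-01  2.17105244e-04]
 [ 9.95403030e-01 -9.57745563e-02 -2.07767960e-04]
 [-1.86019697e-04  2.36006111e-04 -9.99999955e-01]] [ 5.15704467e-01  1.40533319e-01  1.47446609e+00 -2.88094301e-04
  1.52650683e+00  6.11638819e-01] 0.04276021860324389
```

View pics/s5.png

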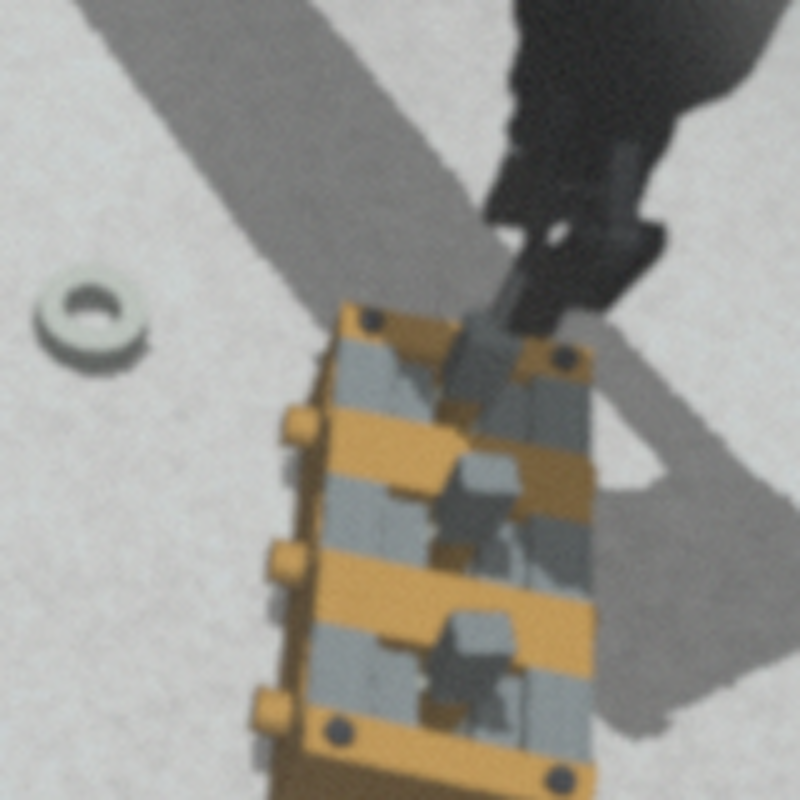

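View pics/t5.png

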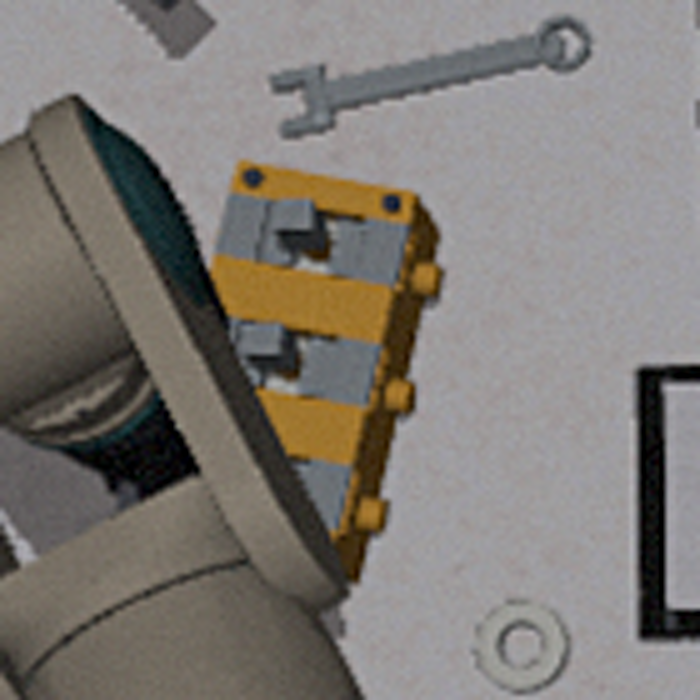

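Emit:
{"op": "drive_tool", "data": {"rows": [[[0,1,-25],[0,0,0],0.5],[[0,0,-25],[0,0,0],0.5],[[0,0,-12],[0,0,0],0.5],[[0,0,-4],[0,0,0],0.5],[[0,0,0],[0,0,0],0.5],[[0,0,0],[0,0,0],0.8],[[0,0,0],[0,0,0],1],[[0,0,0],[0,0,0],1],[[0,0,0],[0,0,0],1],[[0,0,0],[0,0,0],1]], "force": 80}}

```text
t: 9.15
eef_pos: [0.4519, 0.3009, 0.2556]
eef_rot: [[0.095, 0.996, 0.002], [0.996, -0.095, 0.001], [0.001, 0.002, -1.0]]
force: [-0.9, 0.3, 6.1]
width: 0.0147
```

```bash
python3 - <<'E'
from h import *
save('scene','s6.png',(420,220,520,350),6)
o=get_obs();print(o['t'],o['eef_pos'],o['eef_rot'],o['force'],o['wrist_torque'],o['width'])
E
```

```text
9.2 [0.45186126 0.30088578 0.2556522 ] [[ 9.44545189e-02  9.95527828e-01  1.63930116e-03]
 [ 9.95528679e-01 -9.44559917e-02  8.45417991e-04]
 [ 9.96478953e-04  1.55211777e-03 -9.99998299e-01]] [-0.32371491 -0.07380802  6.01832401] [-0.01839801 -0.00489435  0.01389383] 0.01470913847119049
```

View pics/s6.png

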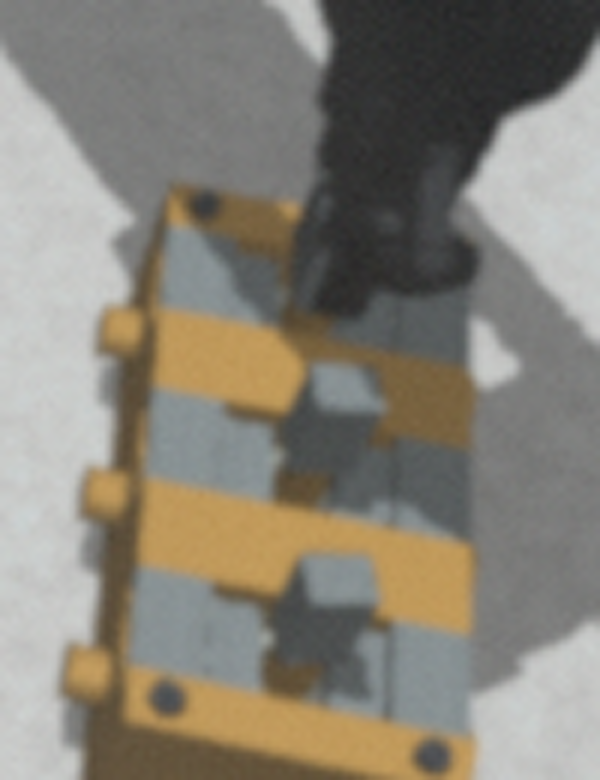

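Emit:
{"op": "drive_tool", "data": {"rows": [[[1.5,8.0,-0.15],[-1.97,0.36,0],1],[[1.5,8.0,-0.4],[-1.97,0.36,0],1],[[1.5,8.0,-0.7],[-1.97,0.36,0],1],[[1.5,8.0,-1.0],[-1.97,0.36,0],1],[[1.4,7.9,-1.3],[-1.97,0.36,0],1],[[1.4,7.9,-1.5],[-1.97,0.36,0],1],[[1.4,7.8,-1.8],[-1.97,0.36,0],1],[[1.4,7.7,-2.1],[-1.97,0.36,0],1],[[0,0,0],[0,0,0],1],[[0,0,0],[0,0,0],1]]}}

```text
t: 10.45
eef_pos: [0.4635, 0.3637, 0.2463]
eef_rot: [[0.088, 0.995, -0.049], [0.957, -0.098, -0.274], [-0.278, -0.023, -0.96]]
force: [-0.7, -4.7, 6.8]
width: 0.0148
```

```bash
python3 - <<'E'
from h import *
save('scene','s7.png',(420,220,520,350),6)
o=get_obs();print(o['t'],o['eef_pos'],o['eef_rot'],o['force'],o['wrist_torque'],o['width'])
E
```

```text
10.5 [0.46348253 0.36363665 0.24625685] [[ 0.08829102  0.99486512 -0.04947817]
 [ 0.95657075 -0.09853647 -0.27434097]
 [-0.27780766 -0.02310753 -0.96035876]] [-1.44761325 -5.04108271  6.77553781] [-0.91556287  0.10285356 -0.00778648] 0.015144550813955103
```

View pics/s7.png

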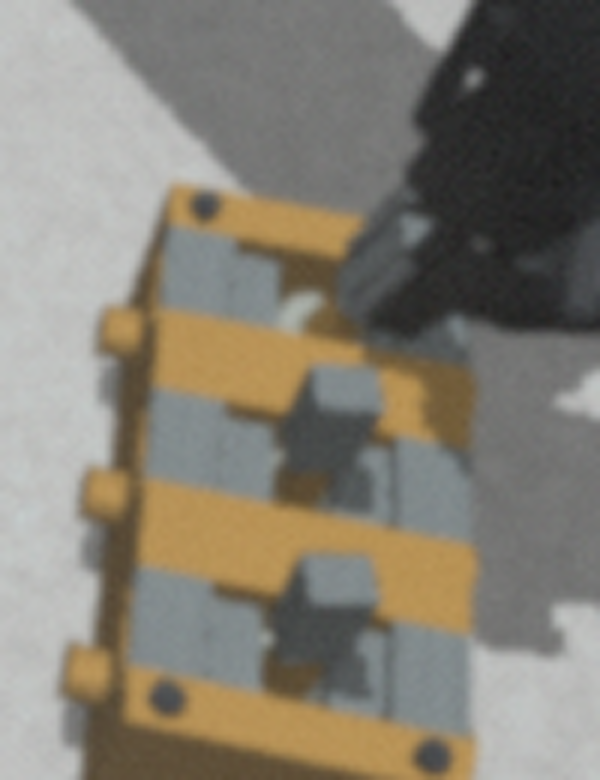

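Emit:
{"op": "drive_tool", "data": {"rows": [[[-2.8,-15.5,3.9],[3.94,-0.72,0],1],[[-2.8,-15.8,2.8],[3.94,-0.72,0],1],[[-3.0,-16.0,1.7],[3.94,-0.72,0],1],[[-3.0,-16.0,0.55],[3.94,-0.72,0],1],[[-1.5,-8.0,-0.15],[1.97,-0.36,0],1],[[-1.5,-8.0,-0.4],[1.97,-0.36,0],1],[[-1.5,-8.0,-0.7],[1.97,-0.36,0],1],[[-1.5,-8.0,-1.0],[1.97,-0.36,0],1],[[-1.4,-7.9,-1.3],[1.97,-0.36,0],1],[[-1.4,-7.9,-1.5],[1.97,-0.36,0],1],[[-1.4,-7.8,-1.8],[1.97,-0.36,0],1],[[-1.4,-7.7,-2.1],[1.97,-0.36,0],1]]}}

```text
t: 12.0
eef_pos: [0.4404, 0.2384, 0.2478]
eef_rot: [[0.086, 0.995, 0.053], [0.956, -0.097, 0.277], [0.281, 0.027, -0.959]]
force: [-2.3, 6.7, 11.5]
width: 0.0148
```

Emit:
{"op": "drive_tool", "data": {"rows": [[[0,0,0],[0,0,0],1],[[0,0,0],[0,0,0],1]]}}

```text
t: 12.25
eef_pos: [0.4404, 0.2385, 0.2477]
eef_rot: [[0.087, 0.995, 0.052], [0.956, -0.098, 0.276], [0.279, 0.026, -0.96]]
force: [-1.3, 4.6, 8.9]
width: 0.0148
```

```bash
python3 - <<'E'
from h import *
save('scene','s8.png',(420,220,520,350),6)
o=get_obs();print(o['t'],o['eef_pos'],o['eef_rot'],o['force'],o['wrist_torque'],o['width'])
E
```

```text
12.3 [0.44043897 0.238466   0.24771951] [[ 0.08649805  0.99487583  0.05234666]
 [ 0.95633444 -0.09764198  0.27548228]
 [ 0.27918189  0.02623224 -0.95987986]] [-0.66655681  4.88966913  9.78523215] [1.21246848 0.24947583 0.09199699] 0.015086090368435678
```

View pics/s8.png

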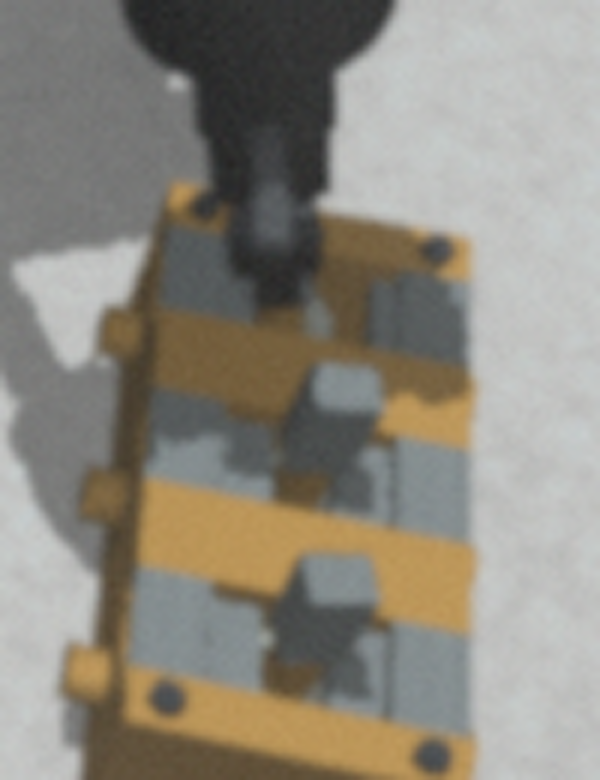

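Emit:
{"op": "drive_tool", "data": {"rows": [[[2.8,15.5,3.9],[-3.94,0.72,0],1],[[2.8,15.8,2.8],[-3.94,0.72,0],1],[[3.0,16.0,1.7],[-3.94,0.72,0],1],[[3.0,16.0,0.55],[-3.94,0.72,0],1],[[0,0,3],[0,0,0],1],[[0,0,4],[0,0,0],1],[[0,0,4],[0,0,0],1],[[0,0,4],[0,0,0],1]]}}

```text
t: 13.3
eef_pos: [0.4517, 0.3002, 0.2699]
eef_rot: [[0.095, 0.995, -0.0], [0.995, -0.095, 0.0], [0.0, -0.0, -1.0]]
force: [-0.0, 0.7, -1.4]
width: 0.0149
```

```bash
python3 - <<'E'
from h import *
save('scene','s9.png',(420,220,520,350),6)
o=get_obs();print(o['t'],o['eef_pos'],o['eef_rot'],o['force'],o['wrist_torque'],o['width'])
E
```

```text
13.35 [0.45180037 0.30038002 0.27064857] [[ 9.51332822e-02  9.95464071e-01  9.70398302e-04]
 [ 9.95464292e-01 -9.51339072e-02  6.19463947e-04]
 [ 7.08971884e-04  9.07065220e-04 -9.99999337e-01]] [ 0.68917408 -0.07373894  0.13692752] [ 0.08915462 -0.03534763  0.01107061] 0.015420837289352583
```

View pics/s9.png

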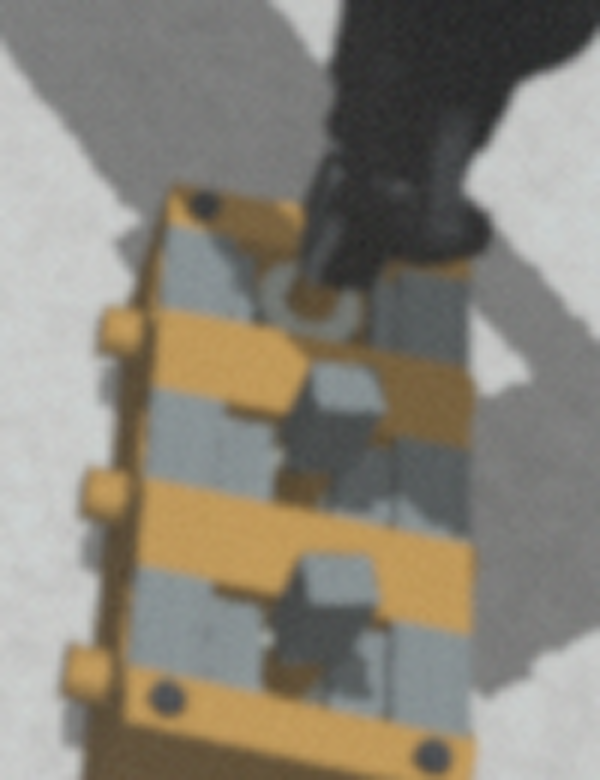

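Emit:
{"op": "drive_tool", "data": {"rows": [[[0,0,15],[0,0,0],1],[[0,0,30],[0,0,0],1],[[0,0,40],[0,0,0],1],[[0,0,15],[0,0,0],1],[[13,-25,0],[0,0,0],1],[[24,-47,0],[0,0,2],1],[[24,-47,0],[0,0,2],1],[[24,-47,0],[0,0,2],1],[[24,-47,0],[0,0,2],1],[[24,-47,0],[0,0,0],1],[[24,-47,0],[0,0,0],1],[[0,0,0],[0,0,0],1]]}}

```text
t: 14.85
eef_pos: [0.6094, -0.0096, 0.3682]
eef_rot: [[-0.04, 0.999, -0.002], [0.999, 0.04, -0.0], [-0.0, -0.002, -1.0]]
force: [-0.6, 0.9, -1.1]
width: 0.0149
```

```bash
python3 - <<'E'
from h import *
save('scene','s10.png',(180,180,480,440),2.6)
o=get_obs();print(o['t'],o['eef_pos'],o['eef_rot'],o['force'],o['wrist_torque'],o['width'])
E
```

```text
14.9 [ 0.60893595 -0.00774179  0.36845695] [[-4.23161224e-02  9.99102285e-01 -1.99237519e-03]
 [ 9.99104174e-01  4.23169172e-02  3.58486103e-04]
 [ 4.42475460e-04 -1.97542062e-03 -9.99997951e-01]] [-0.22964035  1.07565854 -1.34909112] [ 0.07497954  0.012525   -0.00272468] 0.014971024665598262
```

View pics/s10.png

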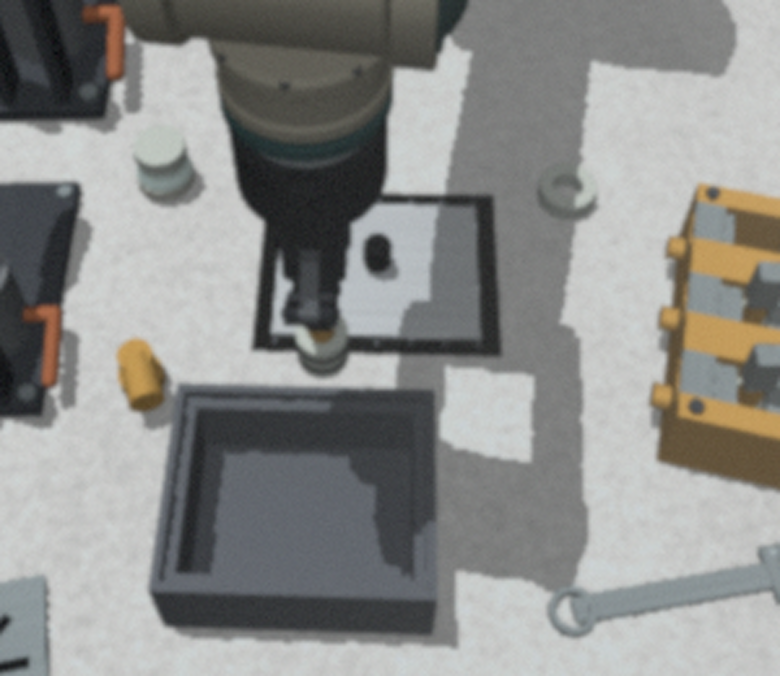

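Emit:
{"op": "drive_tool", "data": {"rows": [[[6.5,-13,-15],[5,0,0],1],[[6.5,-13,-15],[5,0,0],1],[[6.5,-13,-15],[5,0,0],1],[[6.5,-12,-15],[5,0,0],1],[[0,0,-20],[0,0,0],1],[[0,0,-20],[0,0,0],1],[[0,0,-15],[0,0,0],1],[[0,0,-10],[0,0,0],1],[[0,0,0],[0,0,0],1],[[0,0,0],[0,0,0],1]]}}

```text
t: 16.15
eef_pos: [0.6349, -0.0572, 0.2456]
eef_rot: [[-0.046, 0.999, 0.001], [0.939, 0.042, 0.342], [0.341, 0.017, -0.94]]
force: [0.2, 0.4, -2.1]
width: 0.0148
```

```bash
python3 - <<'E'
from h import *
save('scene','s11.png',(180,180,480,440),2.6)
o=get_obs();print(o['t'],o['eef_pos'],o['eef_rot'],o['force'],o['wrist_torque'],o['width'])
E
```

```text
16.2 [ 0.63488107 -0.0572936   0.24573233] [[-0.04552176  0.99896197  0.00165884]
 [ 0.93886822  0.04221596  0.34167863]
 [ 0.34125393  0.01711125 -0.93981539]] [ 0.46829745  0.90030184 -1.05806978] [-0.22731534  0.01988962 -0.0356913 ] 0.014811261504589605
```

View pics/s11.png

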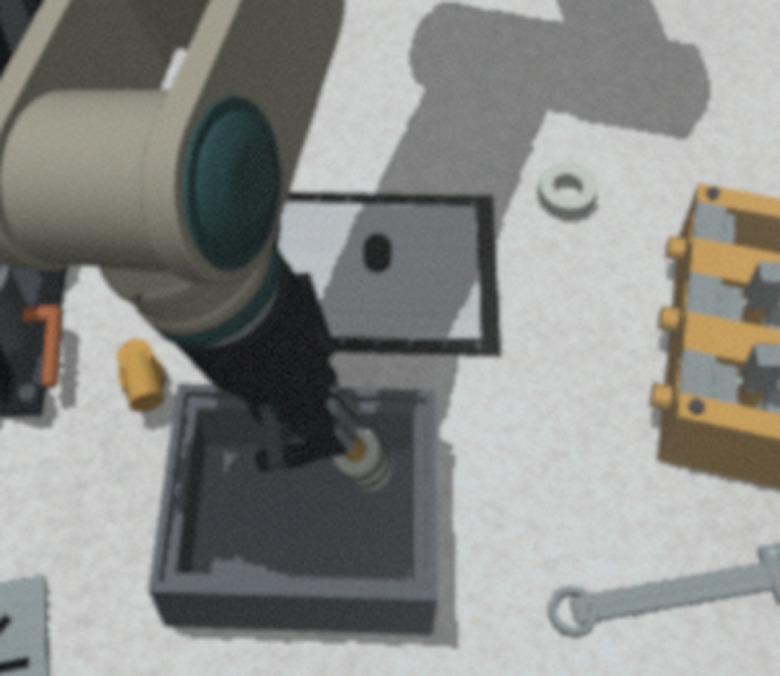

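Emit:
{"op": "drive_tool", "data": {"rows": [[[0,0,-5],[0,0,0],1],[[0,0,-2],[0,0,0],1],[[0,0,0],[0,0,0],1],[[0,0,0],[0,0,0],0.65],[[0,0,0],[0,0,0],0.6],[[0,0,0],[0,0,0],0.6],[[0,0,0],[0,0,0],0.6],[[0,0,0],[0,0,0],0.6]]}}

```text
t: 17.2
eef_pos: [0.6347, -0.0573, 0.2378]
eef_rot: [[-0.045, 0.999, 0.0], [0.939, 0.042, 0.342], [0.342, 0.016, -0.94]]
force: [-0.5, -0.3, 0.5]
width: 0.0345
```

```bash
python3 - <<'E'
from h import *
save('scene','s12.png',(180,180,480,440),2.6)
o=get_obs();print(o['t'],o['eef_pos'],o['force'],o['wrist_torque'],o['width'])
E
```

```text
17.25 [ 0.63465273 -0.05725473  0.23776069] [-0.57001309 -0.18556366  0.38256742] [-0.2032037   0.04472493 -0.02493411] 0.03402866370437316
```

View pics/s12.png

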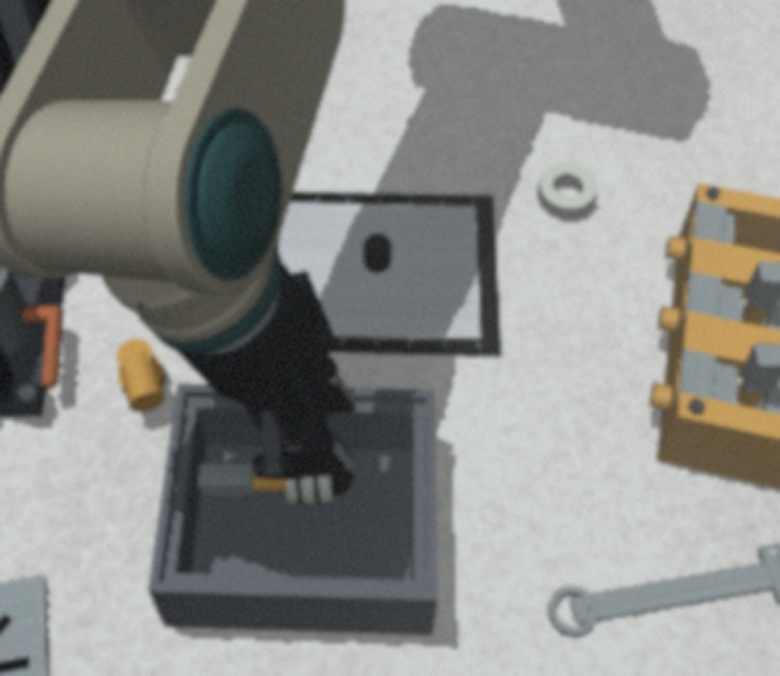

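Emit:
{"op": "drive_tool", "data": {"rows": [[[0,0,25],[0,0,0],0.6],[[0,0,45],[0,0,0],0.6],[[0,0,45],[0,0,0],0.6],[[-10,30,15],[-2.5,0,0],0.5],[[-16,45,0],[-2.5,0,-1],0.5],[[-16,45,0],[-2.5,0,-1],0.5],[[-16,45,0],[-2.5,0,-1],0.5],[[-16,45,0],[-2.5,0,-1],0.5],[[-16,45,0],[-2.5,0,-1],0.5],[[-16,45,0],[-2.5,0,-1],0.5],[[-13,46,0],[-2.5,0,-2],0.5],[[0,0,-30],[0,0,0],0.5]]}}

```text
t: 18.75
eef_pos: [0.5146, 0.292, 0.3401]
eef_rot: [[0.088, 0.996, 0.024], [0.996, -0.088, 0.001], [0.003, 0.024, -1.0]]
force: [-0.2, -0.5, -0.5]
width: 0.0427
```

```bash
python3 - <<'E'
from h import *
save('scene','s13.png')
o=get_obs();print(o['t'],o['eef_pos'],o['eef_rot'],o['force'],o['width'])
E
```

```text
18.8 [0.51448749 0.29029895 0.33339095] [[ 0.08967446  0.99585838  0.01498611]
 [ 0.99596852 -0.08962966 -0.00363621]
 [-0.00227795  0.01525177 -0.99988109]] [-0.25181818 -0.2981971  -4.35769555] 0.04261691782953915
```

View pics/s13.png

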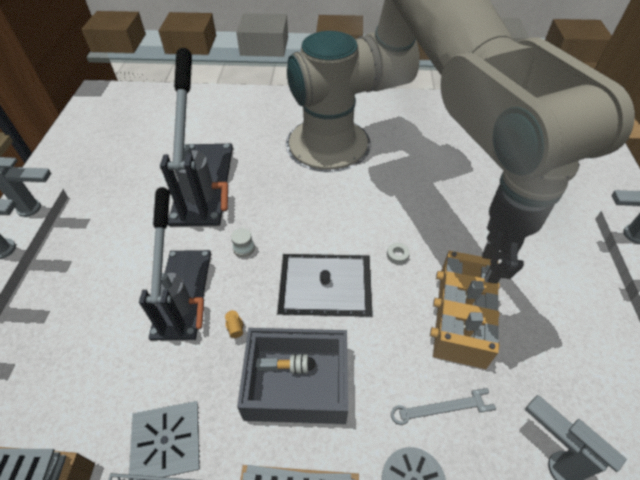

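Emit:
{"op": "drive_tool", "data": {"rows": [[[0,0,0],[0,0,0],0.5],[[0,0,0],[0,0,0],0.5]]}}

```text
t: 19.05
eef_pos: [0.5161, 0.2882, 0.3392]
eef_rot: [[0.094, 0.995, 0.021], [0.996, -0.094, -0.001], [0.001, 0.021, -1.0]]
force: [-0.5, 0.7, 0.7]
width: 0.0428
```

Emit:
{"op": "drive_tool", "data": {"rows": [[[-0.5,0,-25],[0,1.2,0],0.5],[[0,0,-30],[0,0,0],0.5],[[0,0,-18],[0,0,0],0.5],[[0,0,-9],[0,0,0],0.5],[[0,0,-2],[0,0,0],0.5],[[0,0,0],[0,0,0],0.5],[[0,0,0],[0,0,0],0.8],[[0,0,0],[0,0,0],1],[[0,0,0],[0,0,0],1],[[0,0,0],[0,0,0],1],[[0,0,0],[0,0,0],1]], "force": 80}}

```text
t: 20.42
eef_pos: [0.5154, 0.2887, 0.2545]
eef_rot: [[0.093, 0.996, -0.0], [0.996, -0.093, -0.001], [-0.001, -0.0, -1.0]]
force: [1.5, -1.2, 4.9]
width: 0.0148
```

```bash
python3 - <<'E'
from h import *
save('scene','s14.png',(420,220,520,350),6)
o=get_obs();print(o['t'],o['eef_pos'],o['eef_rot'],o['force'],o['wrist_torque'],o['width'])
E
```

```text
20.475 [0.51541144 0.28875343 0.25448669] [[ 9.27291088e-02  9.95691267e-01 -4.62369989e-04]
 [ 9.95690458e-01 -9.27296434e-02 -1.31371134e-03]
 [-1.35092631e-03 -3.38558105e-04 -9.99999030e-01]] [ 1.26786189 -1.1369839   5.69078232] [-0.19855379 -0.31747549 -0.01285761] 0.014803329898900215
```

View pics/s14.png

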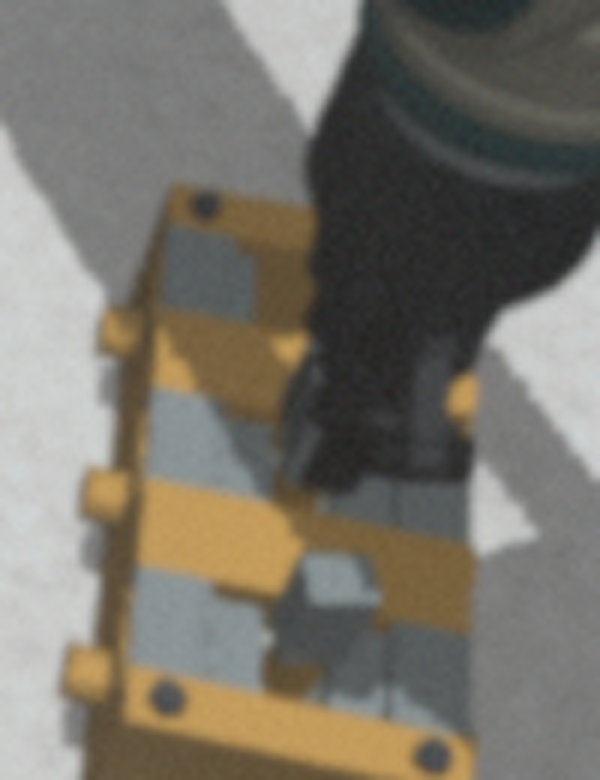

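Gripped at the middle head. Rock it the same way.

Emit:
{"op": "drive_tool", "data": {"rows": [[[1.5,8.0,-0.15],[-1.97,0.36,0],1],[[1.5,8.0,-0.4],[-1.97,0.36,0],1],[[1.5,8.0,-0.7],[-1.97,0.36,0],1],[[1.5,8.0,-1.0],[-1.97,0.36,0],1],[[1.4,7.9,-1.3],[-1.97,0.36,0],1],[[1.4,7.9,-1.5],[-1.97,0.36,0],1],[[1.4,7.8,-1.8],[-1.97,0.36,0],1],[[1.4,7.7,-2.1],[-1.97,0.36,0],1],[[0,0,0],[0,0,0],1],[[0,0,0],[0,0,0],1]]}}

```text
t: 21.72
eef_pos: [0.527, 0.3515, 0.2452]
eef_rot: [[0.086, 0.995, -0.052], [0.956, -0.097, -0.277], [-0.28, -0.026, -0.96]]
force: [0.8, -5.8, 7.8]
width: 0.0152
```

```bash
python3 - <<'E'
from h import *
save('scene','s15.png',(420,220,520,350),6)
o=get_obs();print(o['t'],o['eef_pos'],o['eef_rot'][:,2],o['force'],o['wrist_torque'],o['width'])
E
```

```text
21.775 [0.52700736 0.3515145  0.24523839] [-0.05175885 -0.27661304 -0.9595865 ] [ 0.2076372  -5.79673089  6.87550474] [-1.10156198 -0.10517875  0.02080923] 0.014784099763755333
```

View pics/s15.png

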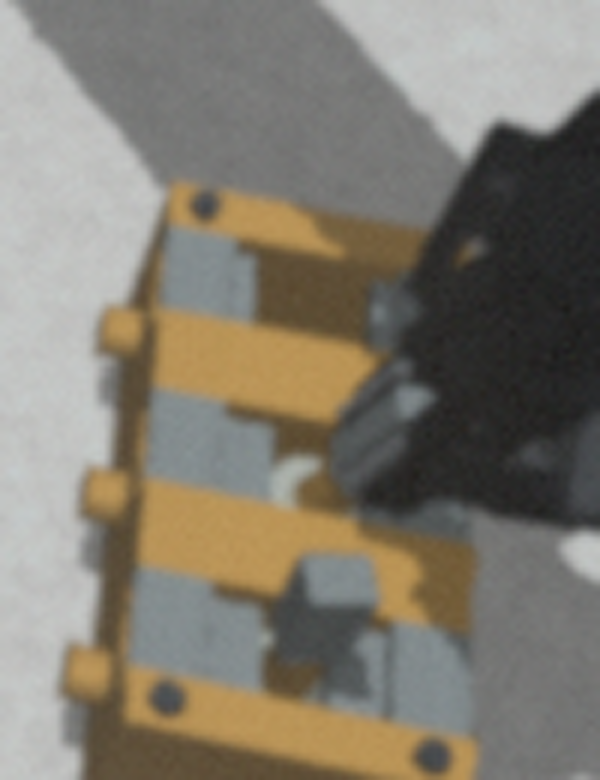

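Emit:
{"op": "drive_tool", "data": {"rows": [[[-2.8,-15.5,3.9],[3.94,-0.72,0],1],[[-2.8,-15.8,2.8],[3.94,-0.72,0],1],[[-3.0,-16.0,1.7],[3.94,-0.72,0],1],[[-3.0,-16.0,0.55],[3.94,-0.72,0],1],[[-1.5,-8.0,-0.15],[1.97,-0.36,0],1],[[-1.5,-8.0,-0.4],[1.97,-0.36,0],1],[[-1.5,-8.0,-0.7],[1.97,-0.36,0],1],[[-1.5,-8.0,-1.0],[1.97,-0.36,0],1],[[-1.4,-7.9,-1.3],[1.97,-0.36,0],1],[[-1.4,-7.9,-1.5],[1.97,-0.36,0],1],[[-1.4,-7.8,-1.8],[1.97,-0.36,0],1],[[-1.4,-7.7,-2.1],[1.97,-0.36,0],1]]}}

```text
t: 23.28
eef_pos: [0.5038, 0.2268, 0.2469]
eef_rot: [[0.084, 0.995, 0.05], [0.957, -0.095, 0.275], [0.278, 0.025, -0.96]]
force: [-0.8, 6.0, 12.5]
width: 0.0148
```

Emit:
{"op": "drive_tool", "data": {"rows": [[[0,0,0],[0,0,0],1],[[0,0,0],[0,0,0],1]]}}

```text
t: 23.52
eef_pos: [0.5039, 0.2268, 0.2468]
eef_rot: [[0.084, 0.995, 0.05], [0.957, -0.095, 0.274], [0.277, 0.025, -0.96]]
force: [0.8, 4.6, 9.6]
width: 0.015
```

```bash
python3 - <<'E'
from h import *
save('scene','s16.png',(420,220,520,350),6)
o=get_obs();print(o['t'],o['eef_pos'],o['eef_rot'][:,2],o['force'],o['wrist_torque'],o['width'])
E
```

```text
23.575 [0.50389301 0.22683068 0.24676173] [ 0.05013206  0.27379214 -0.96048146] [0.08793817 5.44706357 9.10972861] [ 1.25685603 -0.12495746  0.08545203] 0.014810338242582221
```

View pics/s16.png

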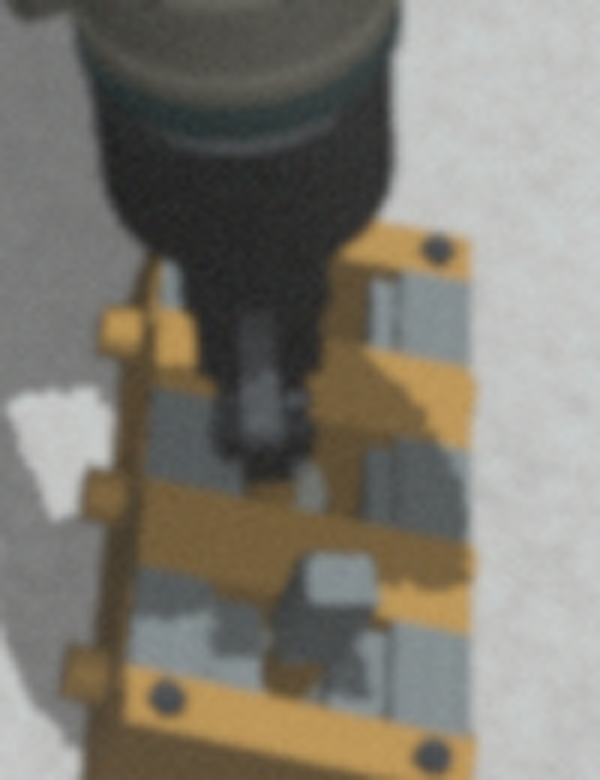

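Emit:
{"op": "drive_tool", "data": {"rows": [[[2.8,15.5,3.9],[-3.94,0.72,0],1],[[2.8,15.8,2.8],[-3.94,0.72,0],1],[[3.0,16.0,1.7],[-3.94,0.72,0],1],[[3.0,16.0,0.55],[-3.94,0.72,0],1],[[0,0,3],[0,0,0],1],[[0,0,4],[0,0,0],1],[[0,0,4],[0,0,0],1],[[0,0,4],[0,0,0],1]]}}

```text
t: 24.58
eef_pos: [0.5151, 0.2882, 0.2689]
eef_rot: [[0.093, 0.996, -0.002], [0.996, -0.093, -0.002], [-0.002, -0.002, -1.0]]
force: [0.1, 0.0, -1.6]
width: 0.0153
```

```bash
python3 - <<'E'
from h import *
save('scene','s17.png',(420,220,520,350),6)
o=get_obs();print(o['t'],o['eef_pos'],o['eef_rot'],o['force'],o['wrist_torque'],o['width'])
E
```

```text
24.625 [0.51526322 0.28836132 0.26961733] [[ 0.09319622  0.99564675 -0.00141992]
 [ 0.99564667 -0.09319813 -0.00134419]
 [-0.00147068 -0.00128847 -0.99999809]] [-0.15315981 -0.34228578  0.70414329] [-0.0479459  -0.05541534 -0.02881855] 0.015186202167871175
```

View pics/s17.png

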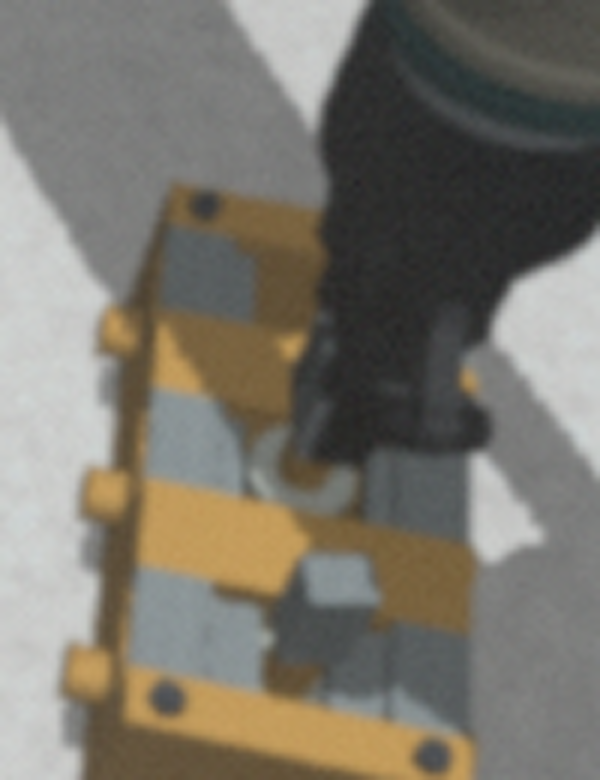

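```bash
python3 - <<'E'
from h import *
print(w('scene',300,364,.025),w('scene',262,366,.021))
print(px('scene',[[.669,-.023,.005],[.635,-.023,.02],[.703,-.023,.02]]))
E
```

```text
[ 0.64436376 -0.01689277  0.025     ] [ 0.65081619 -0.08472771  0.021     ]
[[295.78351642 381.4887377 ]
 [297.20398269 359.93432545]
 [293.47378932 397.77964287]]
```

Emit:
{"op": "drive_tool", "data": {"rows": [[[0,0,15],[0,0,0],1],[[0,0,30],[0,0,0],1],[[0,0,40],[0,0,0],1],[[0,0,15],[0,0,0],1],[[13,-24,0],[0,0,0],1],[[25,-46,0],[0,0,2],1],[[25,-46,0],[0,0,2],1],[[25,-46,0],[0,0,2],1],[[25,-46,0],[0,0,2],1],[[25,-46,0],[0,0,0],1],[[25,-46,0],[0,0,0],1],[[0,0,0],[0,0,0],1]]}}

```text
t: 26.12
eef_pos: [0.679, -0.0151, 0.3667]
eef_rot: [[-0.042, 0.999, -0.004], [0.999, 0.042, -0.003], [-0.002, -0.004, -1.0]]
force: [-0.1, 0.3, -2.1]
width: 0.015
```

Emit:
{"op": "drive_tool", "data": {"rows": [[[6,-12,-15],[5,0,0],1],[[6,-12,-15],[5,0,0],1],[[6,-12,-15],[5,0,0],1],[[6,-12,-15],[5,0,0],1],[[0,0,-20],[0,0,0],1],[[0,0,-15],[0,0,0],1],[[0,0,-10],[0,0,0],1],[[0,0,0],[0,0,0],1],[[0,0,0],[0,0,0],1]]}}

```text
t: 27.25
eef_pos: [0.7023, -0.059, 0.2648]
eef_rot: [[-0.048, 0.999, -0.0], [0.939, 0.045, 0.34], [0.339, 0.016, -0.941]]
force: [0.4, 0.4, -1.3]
width: 0.015
```

```bash
python3 - <<'E'
from h import *
save('scene','s18.png',(180,180,480,440),2.6)
o=get_obs();print(o['t'],o['eef_pos'],o['eef_rot'],o['force'],o['wrist_torque'],o['width'])
E
```

```text
27.3 [ 0.70230437 -0.05909685  0.26493446] [[-4.76839498e-02  9.98862467e-01 -1.17541150e-04]
 [ 9.39498943e-01  4.48900010e-02  3.39597740e-01]
 [ 3.39216712e-01  1.60829318e-02 -9.40570764e-01]] [-0.1258712  -0.83921124 -0.2217644 ] [-0.19288428  0.02003522 -0.03063571] 0.014976391380425148
```

View pics/s18.png

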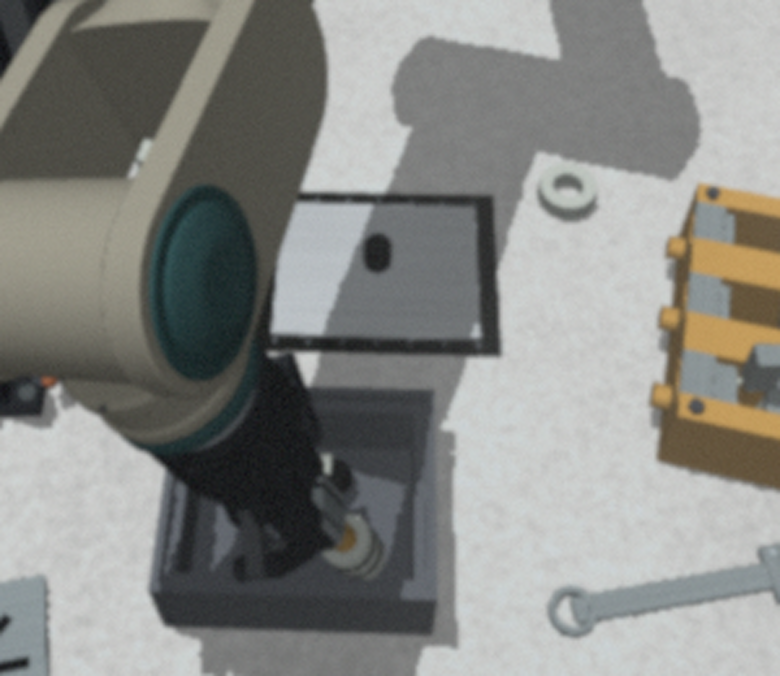

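Emit:
{"op": "drive_tool", "data": {"rows": [[[0,0,-12],[0,0,0],1],[[0,0,-9],[0,0,0],1],[[0,0,-4],[0,0,0],1],[[0,0,-1],[0,0,0],1],[[0,0,0],[0,0,0],1],[[0,0,0],[0,0,0],0.7],[[0,0,0],[0,0,0],0.68],[[0,0,0],[0,0,0],0.68],[[0,0,0],[0,0,0],0.68],[[0,0,0],[0,0,0],0.68]]}}

```text
t: 28.55
eef_pos: [0.7022, -0.0592, 0.2377]
eef_rot: [[-0.047, 0.999, -0.002], [0.939, 0.045, 0.34], [0.34, 0.014, -0.94]]
force: [-0.0, 0.4, 0.4]
width: 0.0274
```

```bash
python3 - <<'E'
from h import *
save('scene','s19.png',(180,180,480,440),2.6)
o=get_obs();print(o['t'],o['eef_pos'],o['force'],o['wrist_torque'],o['width'])
E
```

```text
28.6 [ 0.7021503  -0.05925397  0.23775129] [ 0.29258396 -0.03764513  0.13832857] [-0.1697269  -0.07638645  0.00450272] 0.02735246414945763
```

View pics/s19.png

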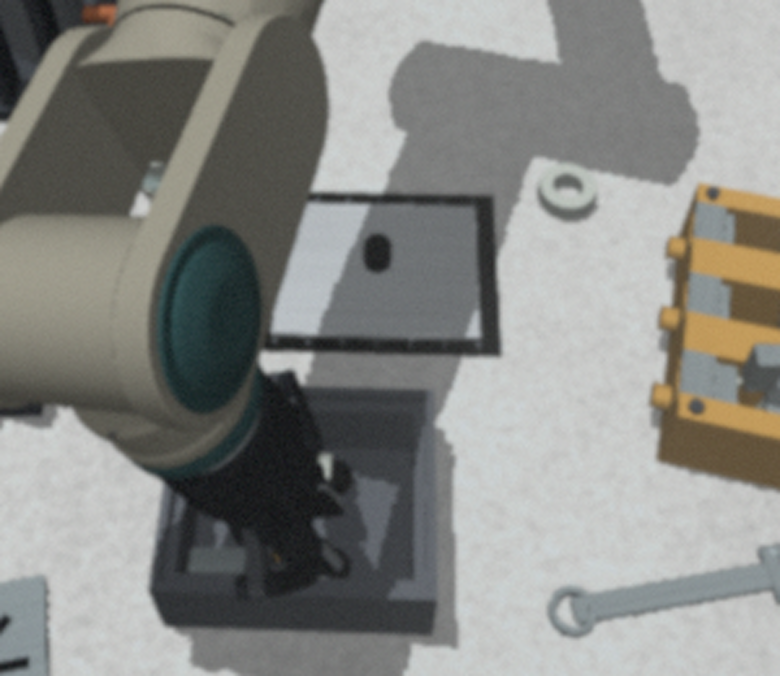

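Emit:
{"op": "drive_tool", "data": {"rows": [[[0,0,25],[0,0,0],0.68],[[0,0,45],[0,0,0],0.65],[[0,0,45],[0,0,0],0.6],[[-9,25,15],[-5,0,0],0.5],[[-16,45,0],[-5,0,0],0.5],[[-16,45,0],[-5,0,0],0.5],[[-16,45,0],[-5,0,0],0.5],[[-16,45,0],[0,0,-2],0.5],[[-16,45,0],[0,0,-2],0.5],[[-16,45,0],[0,0,-2],0.5],[[-17,40,0],[0,0,-2],0.5],[[0,0,-20],[0,0,0],0.5]]}}

```text
t: 30.1
eef_pos: [0.5789, 0.2788, 0.3497]
eef_rot: [[0.089, 0.996, 0.002], [0.996, -0.089, 0.0], [0.001, 0.002, -1.0]]
force: [-0.1, -0.6, -0.4]
width: 0.0429
```

Emit:
{"op": "drive_tool", "data": {"rows": [[[0,0,-10],[0,0,0],0.5],[[0,0,0],[0,0,0],0.5],[[0,0,0],[0,0,0],0.5]]}}

```text
t: 30.48
eef_pos: [0.5805, 0.2752, 0.3385]
eef_rot: [[0.094, 0.996, -0.001], [0.996, -0.094, -0.001], [-0.002, -0.001, -1.0]]
force: [-0.3, 0.7, 0.7]
width: 0.0429
```

```bash
python3 - <<'E'
from h import *
save('scene','s20.png')
o=get_obs();print(o['t'],o['eef_pos'],o['eef_rot'],o['force'],o['width'])
E
```

```text
30.525 [0.58050617 0.2752216  0.33866914] [[ 9.35636090e-02  9.95612996e-01 -7.83576073e-04]
 [ 9.95612392e-01 -9.35645598e-02 -1.28024807e-03]
 [-1.34794657e-03 -6.60353418e-04 -9.99998873e-01]] [-0.53663349  0.05982318  0.19922045] 0.042642392673059665
```

View pics/s20.png

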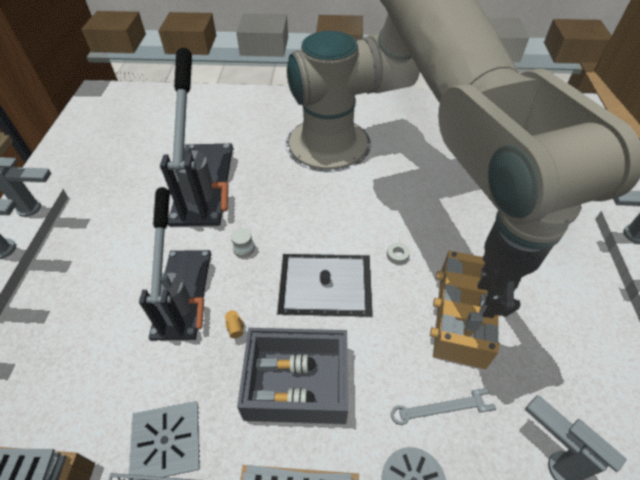

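Emit:
{"op": "drive_tool", "data": {"rows": [[[-1,1,-25],[0,0,0],0.5],[[0,0,-30],[0,0,0],0.5],[[0,0,-18],[0,0,0],0.5],[[0,0,-8],[0,0,0],0.5],[[0,0,-2],[0,0,0],0.5],[[0,0,0],[0,0,0],0.5],[[0,0,0],[0,0,0],0.8],[[0,0,0],[0,0,0],1],[[0,0,0],[0,0,0],1],[[0,0,0],[0,0,0],1],[[0,0,0],[0,0,0],1]], "force": 80}}

```text
t: 31.9
eef_pos: [0.5794, 0.2767, 0.2555]
eef_rot: [[0.093, 0.996, -0.001], [0.996, -0.093, -0.001], [-0.001, -0.0, -1.0]]
force: [0.4, -0.1, 5.6]
width: 0.015
```

```bash
python3 - <<'E'
from h import *
save('scene','s21.png',(420,220,520,350),6)
o=get_obs();print(o['t'],o['eef_pos'],o['eef_rot'],o['force'],o['wrist_torque'],o['width'])
E
```

```text
31.95 [0.57935294 0.27674881 0.25554201] [[ 9.26692129e-02  9.95696786e-01 -5.71889437e-04]
 [ 9.95695976e-01 -9.26699106e-02 -1.34609924e-03]
 [-1.39330363e-03 -4.44686054e-04 -9.99998930e-01]] [1.27740817 0.32617441 5.46085791] [-0.13432593 -0.14422699  0.01575138] 0.015009798165458499
```

View pics/s21.png

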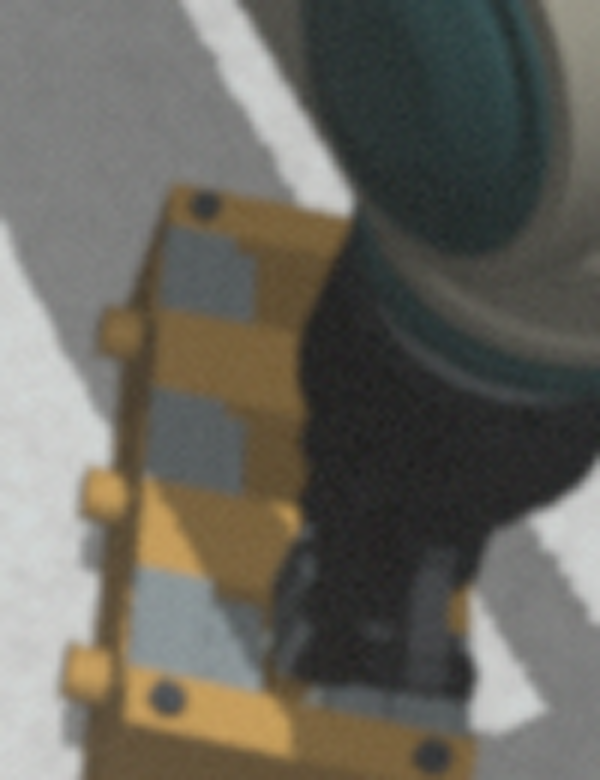

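Emit:
{"op": "drive_tool", "data": {"rows": [[[1.5,8.0,-0.15],[-1.97,0.36,0],1],[[1.5,8.0,-0.4],[-1.97,0.36,0],1],[[1.5,8.0,-0.7],[-1.97,0.36,0],1],[[1.5,8.0,-1.0],[-1.97,0.36,0],1],[[1.4,7.9,-1.3],[-1.97,0.36,0],1],[[1.4,7.9,-1.5],[-1.97,0.36,0],1],[[1.4,7.8,-1.8],[-1.97,0.36,0],1],[[1.4,7.7,-2.1],[-1.97,0.36,0],1],[[0,0,0],[0,0,0],1],[[0,0,0],[0,0,0],1]]}}

```text
t: 33.2
eef_pos: [0.591, 0.3396, 0.2464]
eef_rot: [[0.087, 0.995, -0.051], [0.956, -0.098, -0.276], [-0.28, -0.025, -0.96]]
force: [0.7, -4.9, 8.0]
width: 0.0151
```

```bash
python3 - <<'E'
from h import *
save('scene','s22.png',(420,220,520,350),6)
o=get_obs();print(o['t'],o['eef_pos'],o['eef_rot'][:,2],o['force'],o['wrist_torque'],o['width'])
E
```

```text
33.25 [0.59106157 0.3395271  0.2464316 ] [-0.05131871 -0.27634861 -0.95968632] [ 0.69561982 -4.30044578  7.80273413] [-0.9903238  -0.02287407  0.05640012] 0.014768628906589979
```

View pics/s22.png

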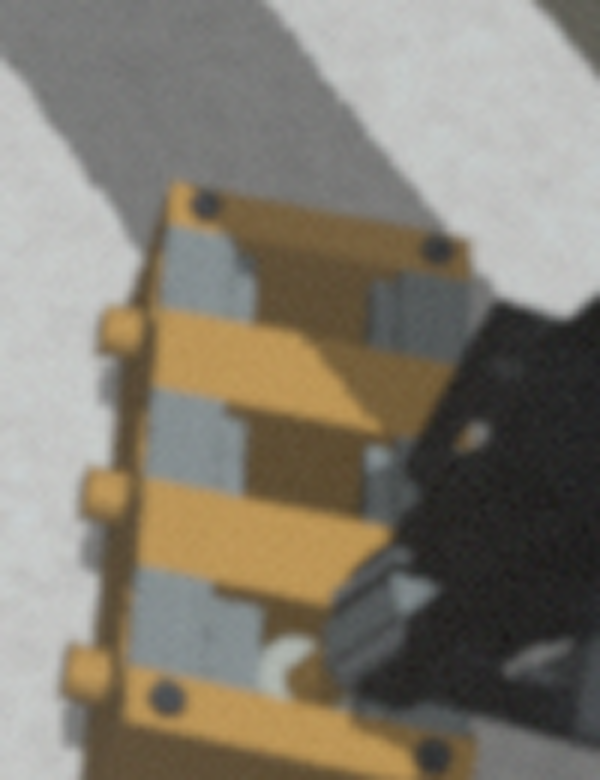

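Emit:
{"op": "drive_tool", "data": {"rows": [[[-2.8,-15.5,3.9],[3.94,-0.72,0],1],[[-2.8,-15.8,2.8],[3.94,-0.72,0],1],[[-3.0,-16.0,1.7],[3.94,-0.72,0],1],[[-3.0,-16.0,0.55],[3.94,-0.72,0],1],[[-1.5,-8.0,-0.15],[1.97,-0.36,0],1],[[-1.5,-8.0,-0.4],[1.97,-0.36,0],1],[[-1.5,-8.0,-0.7],[1.97,-0.36,0],1],[[-1.5,-8.0,-1.0],[1.97,-0.36,0],1],[[-1.4,-7.9,-1.3],[1.97,-0.36,0],1],[[-1.4,-7.9,-1.5],[1.97,-0.36,0],1],[[-1.4,-7.8,-1.8],[1.97,-0.36,0],1],[[-1.4,-7.7,-2.1],[1.97,-0.36,0],1]]}}

```text
t: 34.75
eef_pos: [0.5678, 0.2147, 0.248]
eef_rot: [[0.084, 0.995, 0.051], [0.957, -0.094, 0.274], [0.278, 0.025, -0.96]]
force: [-0.9, 6.1, 10.9]
width: 0.0144
```

Emit:
{"op": "drive_tool", "data": {"rows": [[[0,0,0],[0,0,0],1],[[0,0,0],[0,0,0],1]]}}

```text
t: 35.0
eef_pos: [0.5679, 0.2147, 0.2478]
eef_rot: [[0.084, 0.995, 0.05], [0.957, -0.095, 0.273], [0.277, 0.025, -0.961]]
force: [-0.4, 4.0, 9.3]
width: 0.0148
```

```bash
python3 - <<'E'
from h import *
save('scene','s23.png',(420,220,520,350),6)
o=get_obs();print(o['t'],o['eef_pos'],o['eef_rot'][:,2],o['force'],o['wrist_torque'],o['width'])
E
```

```text
35.05 [0.56791004 0.21475085 0.24782865] [ 0.0502607   0.27298615 -0.96070413] [-0.42942029  4.69134686  8.78987459] [ 1.17973798 -0.05978871  0.01486863] 0.01512695417677455
```

View pics/s23.png

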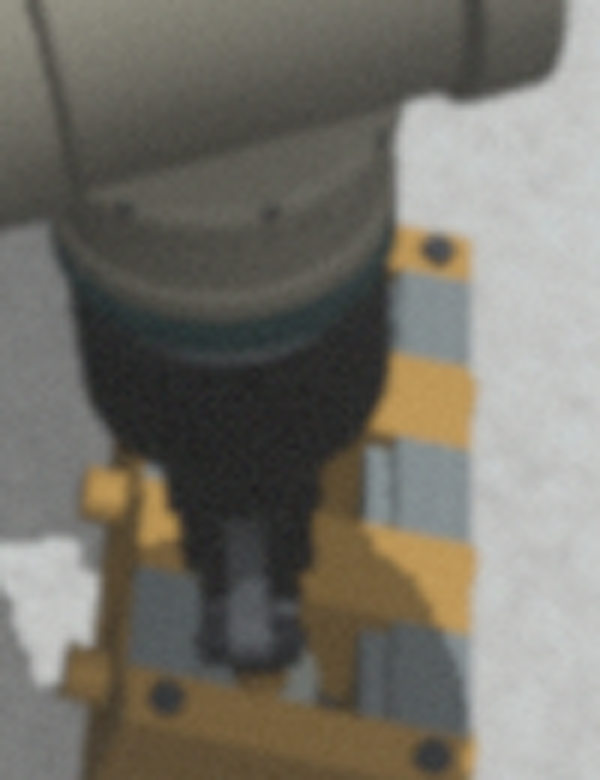

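Emit:
{"op": "drive_tool", "data": {"rows": [[[2.8,15.5,3.9],[-3.94,0.72,0],1],[[2.8,15.8,2.8],[-3.94,0.72,0],1],[[3.0,16.0,1.7],[-3.94,0.72,0],1],[[3.0,16.0,0.55],[-3.94,0.72,0],1],[[0,0,3],[0,0,0],1],[[0,0,4],[0,0,0],1],[[0,0,4],[0,0,0],1],[[0,0,4],[0,0,0],1]]}}

```text
t: 36.05
eef_pos: [0.5792, 0.2761, 0.2699]
eef_rot: [[0.093, 0.996, -0.002], [0.996, -0.093, -0.002], [-0.002, -0.002, -1.0]]
force: [-0.2, 0.5, -0.5]
width: 0.0148
```

```bash
python3 - <<'E'
from h import *
save('scene','s24.png',(420,220,520,350),6)
o=get_obs();print(o['t'],o['eef_pos'],o['force'],o['wrist_torque'],o['width'])
im=np.load('last_scene.npy')
crop('scene','s20c.png',(230,310,360,430),6)
E
```

```text
36.1 [0.579283   0.27629071 0.27063422] [-0.25070164 -0.31822938 -0.37984666] [-0.00722153 -0.01432043  0.00874034] 0.01499146518864252
```

View pics/s24.png

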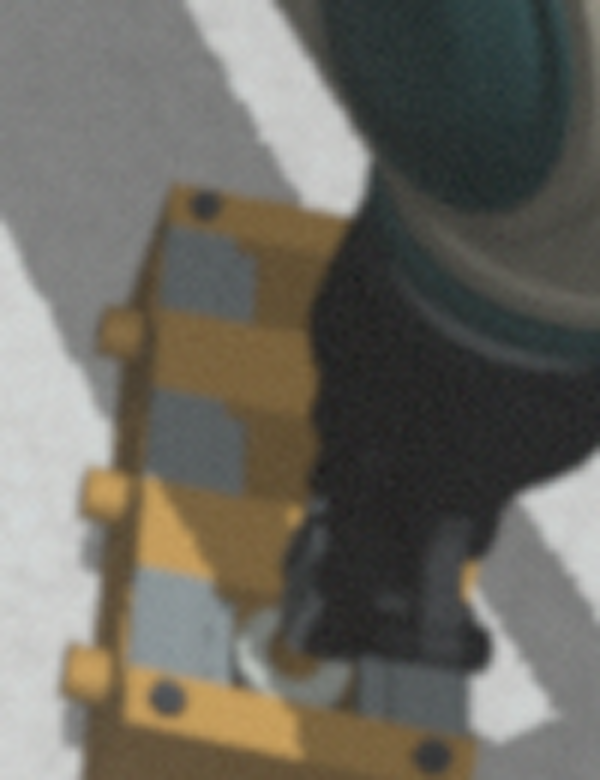

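View pics/s20c.png

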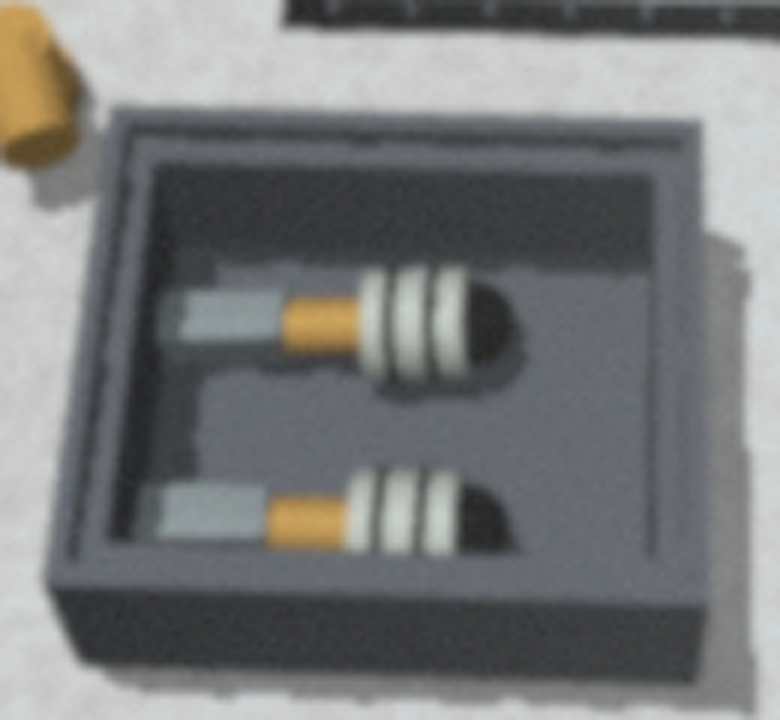

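Emit:
{"op": "drive_tool", "data": {"rows": [[[0,0,15],[0,0,0],1],[[0,0,30],[0,0,0],1],[[0,0,40],[0,0,0],1],[[0,0,15],[0,0,0],1],[[10,-29,0],[0,0,0],1],[[14,-40,0],[0,0,2],1],[[14,-40,0],[0,0,2],1],[[14,-40,0],[0,0,2],1],[[14,-40,0],[0,0,2],1],[[14,-40,0],[0,0,0],1],[[14,-40,0],[0,0,0],1],[[0,0,0],[0,0,0],1]]}}

```text
t: 37.6
eef_pos: [0.6736, 0.0046, 0.3684]
eef_rot: [[-0.043, 0.999, -0.004], [0.999, 0.043, -0.003], [-0.002, -0.004, -1.0]]
force: [0.4, 1.0, -1.2]
width: 0.015
```

Emit:
{"op": "drive_tool", "data": {"rows": [[[0,0,-15],[-5,0,0],1],[[0,0,-15],[-5,0,0],1],[[0,0,-15],[-5,0,0],1],[[0,0,-15],[-5,0,0],1],[[0,0,-20],[0,0,0],1],[[0,0,-15],[0,0,0],1],[[0,0,0],[0,0,0],1],[[0,0,0],[0,0,0],1]]}}

```text
t: 38.6
eef_pos: [0.6733, 0.0076, 0.2755]
eef_rot: [[-0.046, 0.999, -0.001], [0.938, 0.043, -0.344], [-0.343, -0.017, -0.939]]
force: [0.2, -0.1, -1.6]
width: 0.0151
```

```bash
python3 - <<'E'
from h import *
save('scene','s25.png',(180,180,480,440),2.6)
o=get_obs();print(o['t'],o['eef_pos'],o['eef_rot'],o['force'],o['wrist_torque'],o['width'])
E
```

```text
38.65 [0.67335756 0.0075834  0.27592484] [[-4.59229362e-02  9.98944978e-01 -1.18312786e-04]
 [ 9.38097251e-01  4.30849738e-02 -3.43681878e-01]
 [-3.43314188e-01 -1.58938698e-02 -9.39086126e-01]] [ 0.31546962  0.47893825 -0.51094351] [ 0.23413255 -0.04917708  0.01634141] 0.015053485836806385
```

View pics/s25.png

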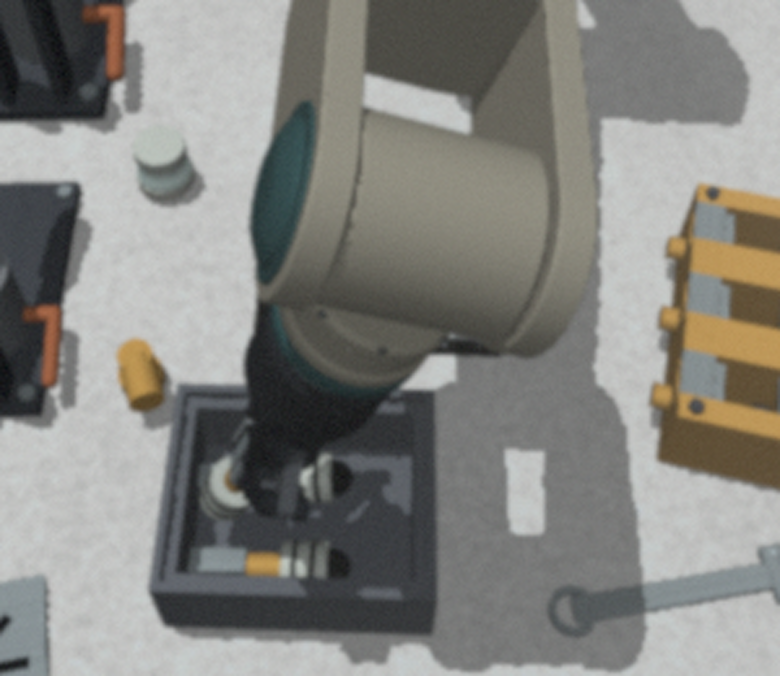

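Emit:
{"op": "drive_tool", "data": {"rows": [[[0,0,-12],[0,0,0],1],[[0,0,-12],[0,0,0],1],[[0,0,-8],[0,0,0],1],[[0,0,-4],[0,0,0],1],[[0,0,-2],[0,0,0],1],[[0,0,0],[0,0,0],1],[[0,0,0],[0,0,0],0.7],[[0,0,0],[0,0,0],0.68],[[0,0,0],[0,0,0],0.68],[[0,0,0],[0,0,0],0.68],[[0,0,0],[0,0,0],0.68]]}}

```text
t: 40.02
eef_pos: [0.6732, 0.0077, 0.2367]
eef_rot: [[-0.047, 0.999, -0.002], [0.938, 0.043, -0.344], [-0.344, -0.018, -0.939]]
force: [-0.0, -0.2, -0.3]
width: 0.0272
```

```bash
python3 - <<'E'
from h import *
save('scene','s26.png',(180,180,480,440),2.6)
o=get_obs();print(o['t'],o['eef_pos'],o['force'],o['wrist_torque'],o['width'])
E
```

```text
40.075 [0.67314845 0.00773513 0.23673743] [ 0.76760277  0.12966375 -0.50759036] [ 0.20928575  0.0335951  -0.00616256] 0.0271655408376634
```

View pics/s26.png

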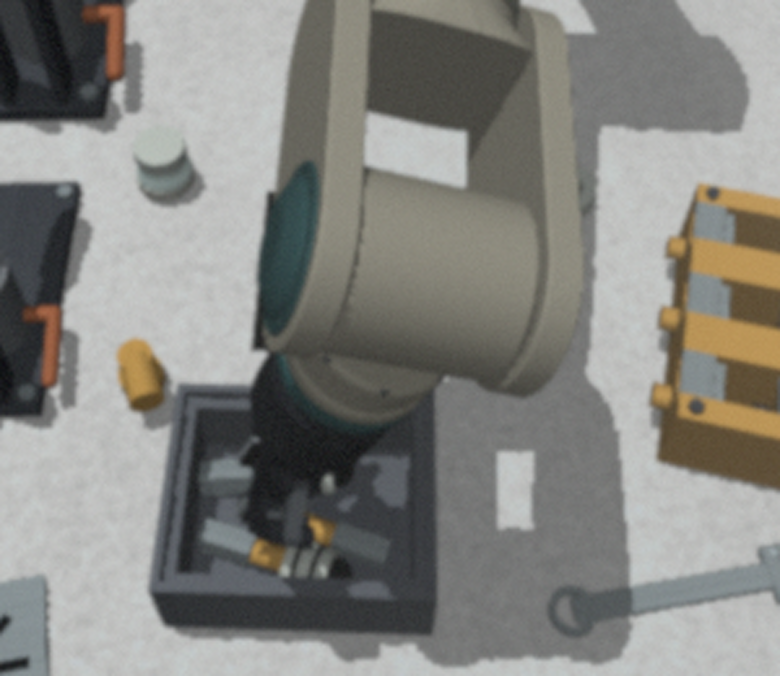

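Emit:
{"op": "drive_tool", "data": {"rows": [[[0,0,25],[0,0,0],0.68],[[0,0,45],[0,0,0],0.68],[[0,0,45],[0,0,0],0.8],[[-15,-10,40],[5,0,0],1],[[-40,-20,0],[5,0,0],1],[[-40,-20,0],[5,0,0],1],[[-40,-20,0],[5,0,0],1],[[-30,-20,0],[0,0,0],1]]}}

```text
t: 41.08
eef_pos: [0.5066, -0.083, 0.392]
eef_rot: [[-0.046, 0.999, -0.001], [0.999, 0.046, -0.001], [-0.001, -0.001, -1.0]]
force: [-0.2, -0.3, 1.2]
width: -0.0004
```

```bash
python3 - <<'E'
from h import *
save('scene','s27.png');save('top','t27.png')
crop('scene','s27c.png',(230,310,360,430),6)
o=get_obs();print(o['t'],o['eef_pos'],o['eef_rot'],o['qpos'],o['width'])
for p in ((405,290),(465,290),(420,405),(468,400)): print(w('top',*p,.01))
print('lever2',w('top',450,293,.165),w('top',478,393,.27), w('scene',183,70,.27))
E
```

```text
41.175 [ 0.50625458 -0.08369998  0.39235141] [[-0.04425998  0.99901929 -0.00123156]
 [ 0.99901607  0.04425629 -0.00287519]
 [-0.00281787 -0.00135761 -0.99999511]] [-0.23517981  0.02254792  1.45564478 -0.00309644  1.66392721 -0.27973966] 0.00045501419961376427
[ 0.32165336 -0.22589062  0.01      ]
[ 0.32215753 -0.38290341  0.01      ]
[ 0.03614616 -0.25375323  0.01      ]
[ 0.04844411 -0.3742764   0.01      ]
lever2 [ 0.30509139 -0.29748029  0.165     ] [ 0.1055465 -0.3108259  0.27     ] [ 0.10966926 -0.30646668  0.27      ]
```

View pics/s27c.png

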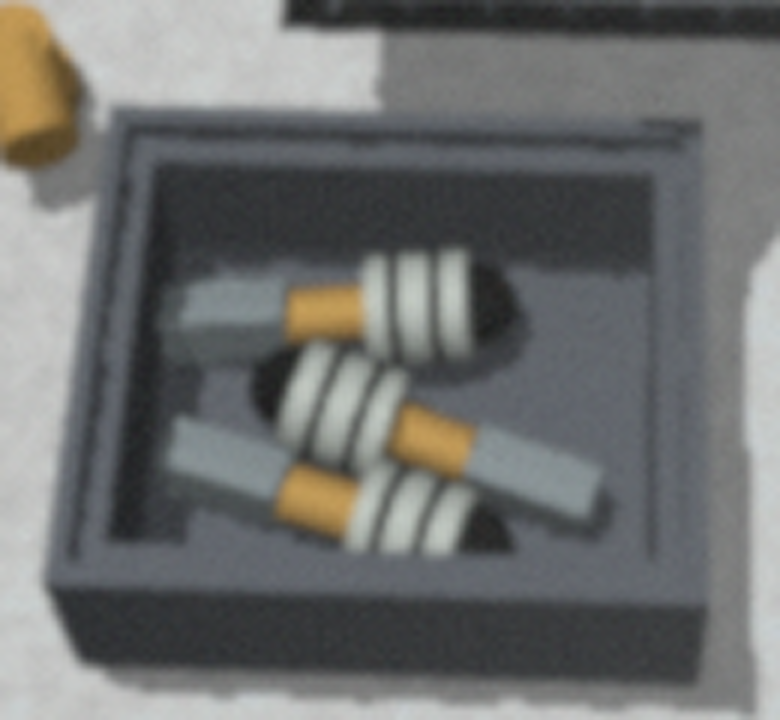

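View pics/s27.png

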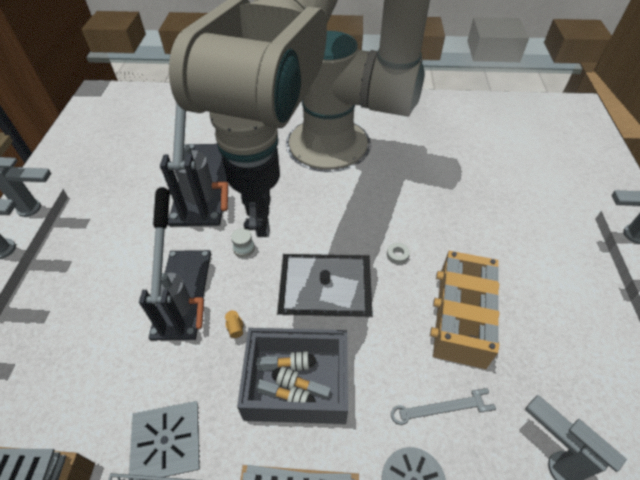

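View pics/t27.png

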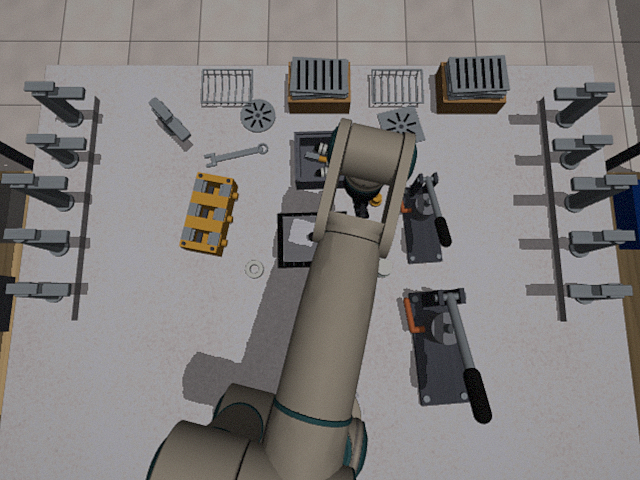

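Emit:
{"op": "drive_tool", "data": {"rows": [[[0,0,25],[0,0,0],1],[[-14,-45,5],[0,0,0],1],[[-15,-50,0],[0,0,0],1],[[-15,-50,0],[0,0,0],1],[[-15,-48,0],[0,0,0],1],[[0,-5,0],[0,0,0],1],[[0,0,0],[0,0,0],1],[[0,0,0],[0,0,0],1]]}}

```text
t: 42.18
eef_pos: [0.4498, -0.2792, 0.4218]
eef_rot: [[-0.049, 0.999, -0.002], [0.999, 0.049, -0.002], [-0.002, -0.002, -1.0]]
force: [0.1, 0.1, -0.4]
width: 0.0
```

```bash
python3 - <<'E'
from h import *
save('scene','s28.png',(80,120,280,340),3.5);save('top','t28.png',(340,150,500,310),5)
o=get_obs();print(o['t'],o['eef_pos'],o['eef_rot'][:,2],o['qpos'],o['width'])
E
```

```text
42.275 [ 0.44969189 -0.27919186  0.42184995] [-0.00151895 -0.00211021 -0.99999662] [-0.62485391  0.06077961  1.35793579 -0.0026304   1.72287425 -0.67393325] -3.2027604522595194e-05
```

View pics/s28.png

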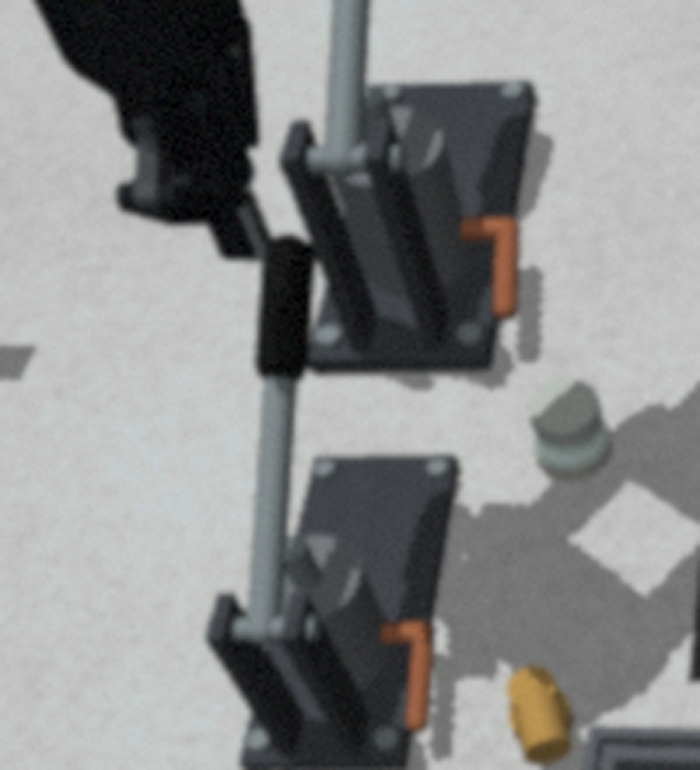

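View pics/t28.png

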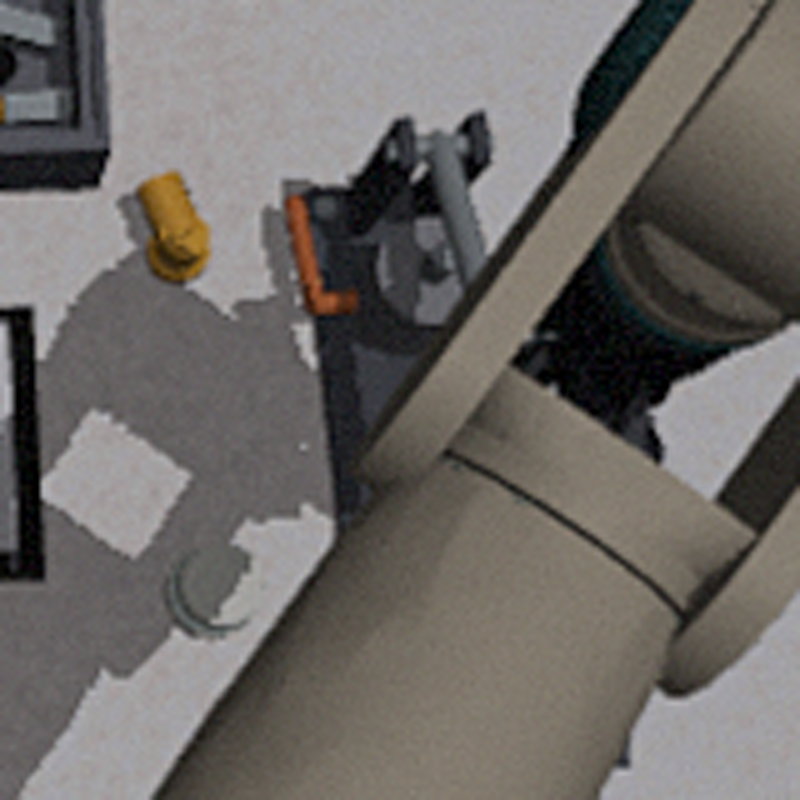

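```bash
python3 - <<'E'
from h import *
for P in ([.4497,-.279,.249],[.4497,-.279,.216],[.432,-.2823,.2017]): print((px('scene',P)-[80,120])*3.5)
for uv in ((288,245),(280,370)): print(w('scene',80+uv[0]/3.5,120+uv[1]/3.5,.2),)
E
```

```text
[[247.59860979 248.80098524]]
[[267.75408973 295.62330913]]
[[279.73751054 289.19896231]]
[ 0.39870418 -0.2881172   0.2       ]
[ 0.48418847 -0.26734096  0.2       ]
```

Emit:
{"op": "drive_tool", "data": {"rows": [[[0,3,-10],[0,0,0],1],[[0,0,-6],[0,0,0],1],[[0,0,0],[0,0,0],1],[[0,0,0],[0,0,0],1]]}}

```text
t: 42.78
eef_pos: [0.4492, -0.2773, 0.4058]
eef_rot: [[-0.047, 0.999, -0.002], [0.999, 0.047, -0.002], [-0.002, -0.002, -1.0]]
force: [0.2, 0.4, -0.3]
width: -0.0001
```

```bash
python3 - <<'E'
from h import *
save('scene','s29.png',(110,150,210,250),7)
o=get_obs();print(o['t'],o['eef_pos'],o['force'])
p=o['eef_pos'];print((px('scene',[p[0],p[1],p[2]-.173])-[110,150])*7)
E
```

```text
42.825 [ 0.44913055 -0.27732371  0.40597262] [-0.01491872 -0.5893413   0.61675821]
[[312.48237988 332.49102371]]
```

View pics/s29.png

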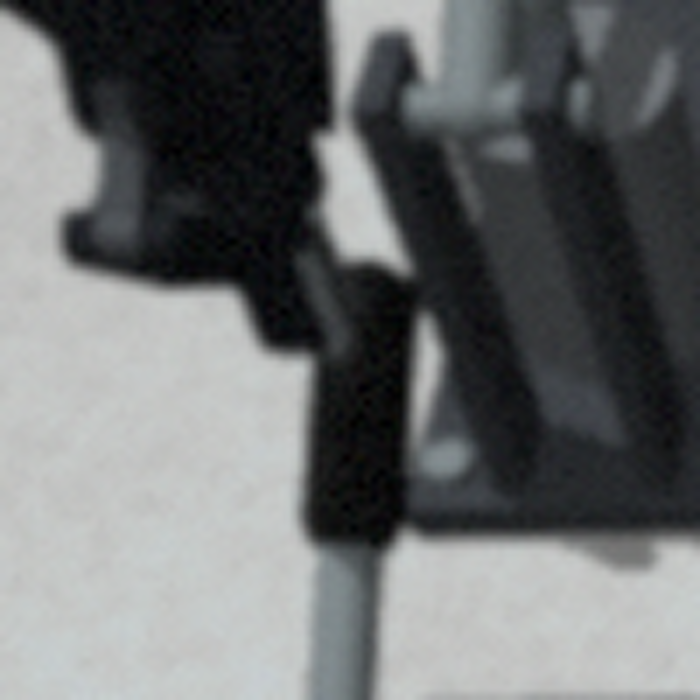

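```bash
python3 - <<'E'
from h import *
f=lambda P:((px('scene',P)-[110,150])*7).round(0)
a=np.radians(26);y=np.radians(4.5)
for d in (.135,.1625,.175,.19): 
    P=[.589-d*np.cos(a)*np.cos(y),-.270-d*np.cos(a)*np.sin(y),.125+d*np.sin(a)];print(d,np.round(P,4),f(P))
print(f([.4491,-.277,.215]),f([.464,-.277,.215]),f([.464,-.277,.233]))
g=lambda P:px('top',P)
for d in (.135,.1625,.19):
    P=[.589-d*np.cos(a)*np.cos(y),-.270-d*np.cos(a)*np.sin(y),.125+d*np.sin(a)];print(g(P))
E
```

```text
0.135 [ 0.468  -0.2795  0.1842] [[339. 520.]]
0.1625 [ 0.4434 -0.2815  0.1962] [[346. 416.]]
0.175 [ 0.4322 -0.2823  0.2017] [[349. 369.]]
0.19 [ 0.4188 -0.2834  0.2083] [[353. 313.]]
[[335. 383.]] [[318. 427.]] [[296. 377.]]
[[440.86721966 220.92524145]]
[[443.71428491 230.42574697]]
[[446.65696111 240.24530117]]
```

Emit:
{"op": "drive_tool", "data": {"rows": [[[-9,2,0],[0,0,0],1],[[0,0,-15],[0,0,0],1],[[-1,0,-15],[0,0,0],1],[[-1,0,-15],[0,0,0],1],[[-1,0,-15],[0,0,0],1]]}}

```text
t: 43.45
eef_pos: [0.437, -0.2753, 0.3449]
eef_rot: [[-0.047, 0.999, -0.002], [0.999, 0.047, -0.002], [-0.002, -0.002, -1.0]]
force: [-2.5, -0.5, 5.4]
width: 0.0003
```

```bash
python3 - <<'E'
from h import *
save('scene','s30.png',(110,150,230,290),5)
o=get_obs();print(o['t'],o['eef_pos'],o['force'])
E
```

```text
43.5 [ 0.43677109 -0.27528526  0.34262329] [ 1.6835037  -1.55323402  2.47717269]
```

View pics/s30.png

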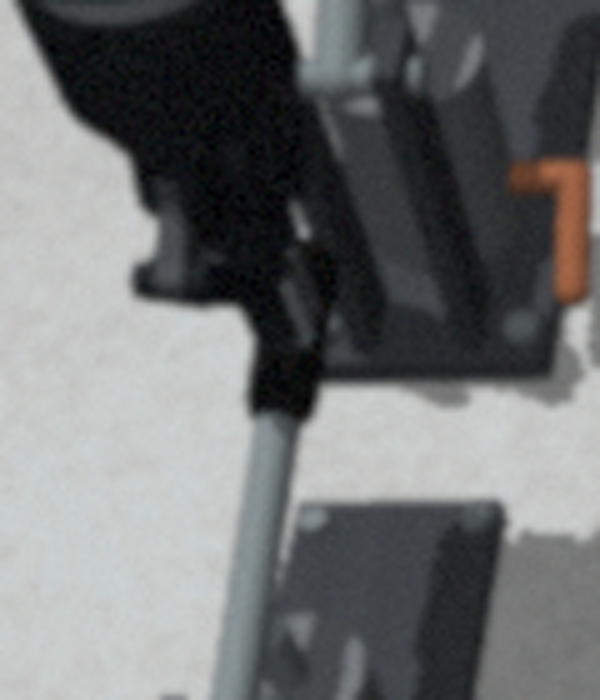

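Emit:
{"op": "drive_tool", "data": {"rows": [[[-1,0,-14],[0,0,0],1],[[-1,0,-14],[0,0,0],1],[[0,0,-14],[0,0,0],1],[[0,0,-14],[0,0,0],1],[[0,0,-10],[0,0,0],1],[[0,0,0],[0,0,0],1],[[0,0,0],[0,0,0],1]]}}

```text
t: 44.38
eef_pos: [0.4352, -0.2755, 0.2804]
eef_rot: [[-0.047, 0.999, -0.001], [0.999, 0.047, -0.003], [-0.003, -0.001, -1.0]]
force: [-3.1, -0.1, 8.1]
width: 0.0
```

Emit:
{"op": "drive_tool", "data": {"rows": [[[0,0,-6],[0,0,0],1],[[0,0,-5],[0,0,0],1],[[0,0,-3],[0,0,0],1],[[0,0,0],[0,0,0],1]]}}

```text
t: 44.88
eef_pos: [0.4359, -0.2754, 0.2671]
eef_rot: [[-0.047, 0.999, 0.002], [0.999, 0.047, -0.004], [-0.004, 0.002, -1.0]]
force: [1.5, 0.8, 10.2]
width: -0.0001
```

Emit:
{"op": "drive_tool", "data": {"rows": [[[0,0,-2],[0,0,0],1],[[0,0,-2],[0,0,0],1],[[0,0,0],[0,0,0],1]]}}

```text
t: 45.25
eef_pos: [0.4362, -0.2754, 0.2659]
eef_rot: [[-0.047, 0.999, 0.004], [0.999, 0.047, -0.005], [-0.005, 0.004, -1.0]]
force: [-3.9, 5.8, 24.9]
width: 0.0001
```

```bash
python3 - <<'E'
from h import *
save('scene','s31.png',(80,150,230,350),4)
E
```

```text
(no output)
```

View pics/s31.png

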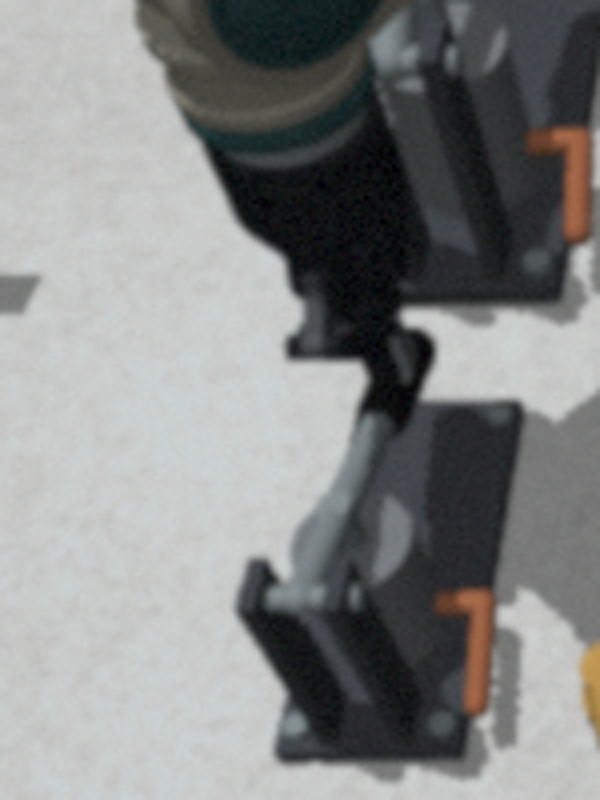

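Emit:
{"op": "drive_tool", "data": {"rows": [[[0,0,15],[0,0,0],1],[[0,0,20],[0,0,0],1],[[0,0,20],[0,0,0],1],[[0,0,20],[0,0,0],1],[[1,0,20],[0,0,0],1],[[1,0,20],[0,0,0],1],[[1,0,20],[0,0,0],1],[[1,0,13],[0,0,0],1],[[0,0,0],[0,0,0],1],[[0,0,0],[0,0,0],1],[[0,0,0],[0,0,0],1],[[0,0,0],[0,0,0],1]]}}

```text
t: 46.8
eef_pos: [0.4391, -0.2753, 0.4092]
eef_rot: [[-0.047, 0.999, -0.003], [0.999, 0.047, -0.002], [-0.001, -0.003, -1.0]]
force: [-0.4, -0.4, 0.2]
width: 0.0001
```

```bash
python3 - <<'E'
from h import *
save('scene','s32.png',(80,150,230,350),4)
print(get_obs()['eef_pos'])
E
```

```text
[ 0.43913114 -0.27528095  0.40932779]
```

View pics/s32.png

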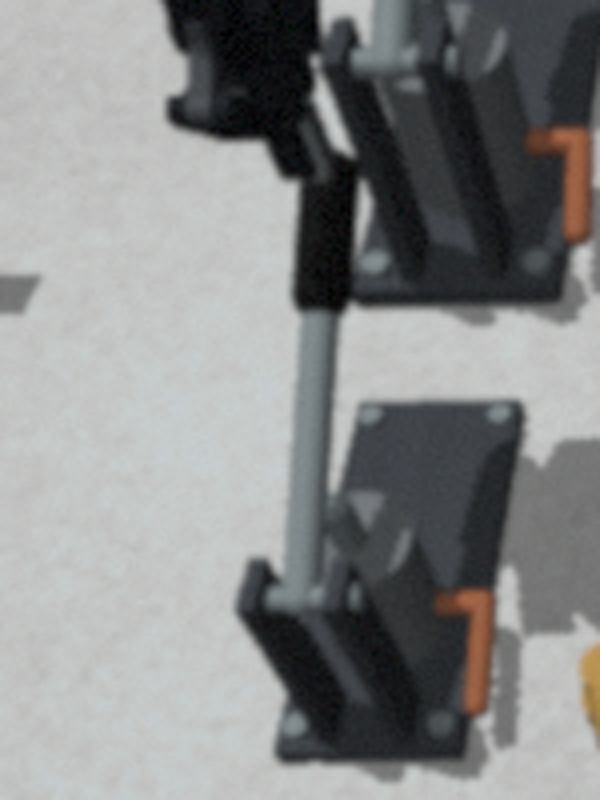

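Emit:
{"op": "drive_tool", "data": {"rows": [[[0,0,-16],[0,0,0],1],[[0,0,-16],[0,0,0],1],[[-1,0,-16],[0,0,0],1],[[-1,0,-16],[0,0,0],1],[[-1,0,-16],[0,0,0],1],[[-1,0,-16],[0,0,0],1],[[0,0,-16],[0,0,0],1],[[0,0,-14],[0,0,0],1],[[0,0,-10],[0,0,0],1],[[0,0,-8],[0,0,0],1],[[0,0,-4],[0,0,0],1],[[0,0,0],[0,0,0],1]]}}

```text
t: 48.35
eef_pos: [0.436, -0.2753, 0.2658]
eef_rot: [[-0.047, 0.999, 0.004], [0.999, 0.047, -0.005], [-0.005, 0.004, -1.0]]
force: [-5.2, 6.4, 26.8]
width: -0.0001
```

Emit:
{"op": "drive_tool", "data": {"rows": [[[0,0,0],[0,0,0],1],[[0,0,0],[0,0,0],1]]}}

```text
t: 48.6
eef_pos: [0.436, -0.2753, 0.2657]
eef_rot: [[-0.047, 0.999, 0.004], [0.999, 0.047, -0.005], [-0.005, 0.004, -1.0]]
force: [-4.4, 6.0, 26.6]
width: 0.0001
```

Emit:
{"op": "drive_tool", "data": {"rows": [[[0,0,15],[0,0,0],1],[[0,0,20],[0,0,0],1],[[0,0,20],[0,0,0],1],[[0,0,20],[0,0,0],1],[[1,0,20],[0,0,0],1],[[1,0,20],[0,0,0],1],[[1,0,20],[0,0,0],1],[[1,0,13],[0,0,0],1],[[0,0,0],[0,0,0],1],[[0,0,0],[0,0,0],1],[[0,0,0],[0,0,0],1],[[0,0,0],[0,0,0],1]]}}

```text
t: 50.1
eef_pos: [0.4391, -0.2753, 0.4092]
eef_rot: [[-0.047, 0.999, -0.002], [0.999, 0.047, -0.002], [-0.001, -0.003, -1.0]]
force: [-0.8, -0.5, -0.2]
width: -0.0002
```

Emit:
{"op": "drive_tool", "data": {"rows": [[[0,0,-16],[0,0,0],1],[[0,0,-16],[0,0,0],1],[[-1,0,-16],[0,0,0],1],[[-1,0,-16],[0,0,0],1],[[-1,0,-16],[0,0,0],1],[[-1,0,-16],[0,0,0],1],[[0,0,-16],[0,0,0],1],[[0,0,-14],[0,0,0],1],[[0,0,-10],[0,0,0],1],[[0,0,-8],[0,0,0],1],[[0,0,-4],[0,0,0],1],[[0,0,0],[0,0,0],1]]}}

```text
t: 51.6
eef_pos: [0.436, -0.2753, 0.2658]
eef_rot: [[-0.047, 0.999, 0.004], [0.999, 0.047, -0.005], [-0.005, 0.004, -1.0]]
force: [-4.2, 5.8, 26.0]
width: 0.0003
```

Emit:
{"op": "drive_tool", "data": {"rows": [[[0,0,0],[0,0,0],1],[[0,0,0],[0,0,0],1]]}}

```text
t: 51.85
eef_pos: [0.436, -0.2753, 0.2658]
eef_rot: [[-0.047, 0.999, 0.004], [0.999, 0.047, -0.005], [-0.005, 0.004, -1.0]]
force: [-5.0, 6.9, 27.7]
width: -0.0003
```

Emit:
{"op": "drive_tool", "data": {"rows": [[[0,0,15],[0,0,0],1],[[0,0,20],[0,0,0],1],[[0,0,20],[0,0,0],1],[[0,0,20],[0,0,0],1],[[1,0,20],[0,0,0],1],[[1,0,20],[0,0,0],1],[[1,0,20],[0,0,0],1],[[1,0,20],[0,0,0],1],[[0,0,25],[0,0,0],1],[[0,0,0],[0,0,0],1],[[0,0,0],[0,0,0],1],[[0,0,0],[0,0,0],1]]}}

```text
t: 53.35
eef_pos: [0.4392, -0.2753, 0.44]
eef_rot: [[-0.047, 0.999, -0.004], [0.999, 0.047, -0.001], [-0.0, -0.004, -1.0]]
force: [0.4, -0.3, 0.0]
width: -0.0001
```

```bash
python3 - <<'E'
from h import *
save('scene','s33.png');save('top','t33.png')
print(get_obs()['eef_pos'])
E
```

```text
[ 0.43915772 -0.27529338  0.44065692]
```

View pics/s33.png

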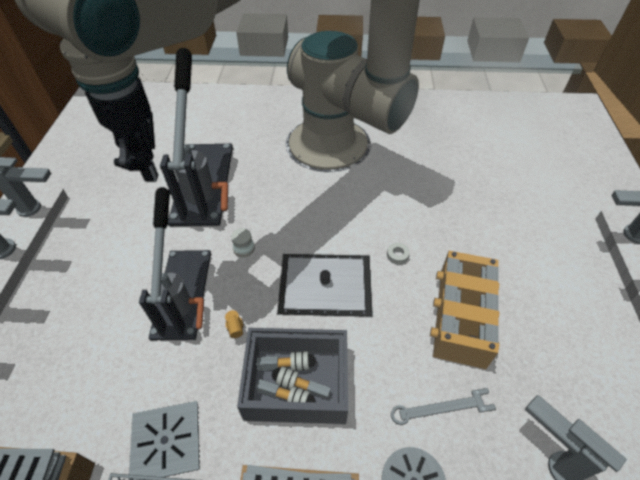

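View pics/t33.png

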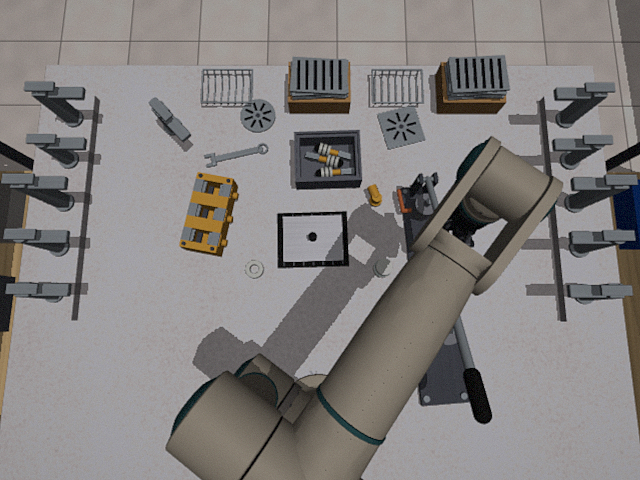

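```bash
python3 - <<'E'
from h import *
print(get_obs()['t'],robot.close_job())
E
```

```text
the job is handed in; nothing more can be done
53.45 None
```

The job was handed in at 53.5 s of the 210 s allowed, with every step done in the order asked.

- **Lid:** I lifted it straight up out of the bath by its knob and laid it flat, knob up, on the mat. In the last pictures from both cameras it sits in the middle with even margins.
- **Cartridges:** All three were there. I rocked each about 16° to both sides along the jaws, and each then came up with almost no force. All three now lie fully inside the bath, the middle one turned end for end so they fit. When I put the third one in, it nudged one already there aside.
- **Pump:** I worked the smaller pump's lever through three strokes. The tool's height at the bottom was the same each time (about 266 mm), with about 25–28 N against the stop. I raised the tool clear so the lever could spring back up after each stroke. Pictures after the first and third show it up; after the second I relied on zero force on the tool.
- **Final check:** The tape, grease jar, spanner, elbow and larger pump look unmoved, and the gripper touches nothing.

No check failed. The only disagreement was 2–4 mm between the two cameras' position readings, plus a few millimetres in where the finger would meet the lever grip, which I corrected before pushing. I saw no knock to the lid and no slackening of the grip.

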